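Zero the soap slicer, set four clicks and load both loaves

TASK

Set up the soap slicer for a cut: turn its dial clockwise until it comes up against its stop, then back it off anticlockwise by exactly four clicks. Then lay the two soap loaves flat in the slicer, the wider one in the wide lane and the narrower one in the narrow lane, each with its end up against the white sliding stop. Do not drop the soap or disturb the things standing around.

Things in the scene. Friction and masses are not known exactly. Their poses are not given: they have to be found in the camera images.
- cutter: Soap slicer fixed to the table. Wood bed x -95 to +95, y -85 to +135, top 22 mm above the table. Origin on the table under the wire slot. z up; +x to the bow's side (left), +y to the open loading end (towards the robot); yaw 1.0 to 1.5 rad. Two lanes along y between aluminium rails 12 mm high, 8 thick (y +11 to +133). Grey console at x -66 to +55, y -85 to -155, up to 104 mm high.
- bow_tip (a point): Tip of the slicer's wire bow, a steel hoop with a wooden handle, fixed in its raised place: it leans up and back from its pivot (slicer x +118, y 0, z 34 mm) to here, all of it at slicer x +110 mm or more. The slicer's axes.
- dial (a joint): Slicer's dial (rad), a black knob with 15 clicks a turn: 0.419 rad (24 degrees) a click. 0 is its stop, fully clockwise seen facing it; grows anticlockwise, to 3.6 at most. Starts 2 to 7 clicks from the stop. Springs into the nearest click when let go; passing a click takes 0.2 N m, so grip at 30 N or more. A click back moves the white stop 6 mm off the wire slot.
- dial_grip (a point): Grip point on the dial's axis, 3 mm below the top of its bar grip (44 x 14 mm, 24 mm high, on a 45 mm round skirt), 32 mm off the console's face. Turns with the dial. z: the axis, outward, leaning 32 degrees from vertical to the slicer's -x side. x: along the bar; y: across its 14 mm. A white pointer line marks the bar's -x end; at dial 0 it points down the slope at the bold tick.
- stop_face (a point): On the white sliding stop (plate 166 mm long across both lanes, 10 mm thick, top 60 mm above the table): middle of the face that the soap touches, at bed-top height. Axes as the slicer's; soap lies on its +y side. Slides along y with the dial: at dial 0 it is at the wire slot (slicer y 0), at four clicks at y -24 mm. A push of over 10 N on it turns the dial.
- lane_wide (a point): Middle of the wide (left, +x) lane, on the bed's top, at the wire slot. The slicer's axes. The lane is 65 mm wide inside.
- lane_narrow (a point): Middle of the narrow (right, -x) lane, on the bed's top, at the wire slot. The slicer's axes. The lane is 51 mm wide inside.
- loaf_wide: The wider cream soap loaf: 60 mm (x) by 140 mm (y) by 50 mm high, 0.3 to 0.5 kg, top rippled by 3 mm. Origin: centre of its underside, z up. Either end may face the stop.
- loaf_narrow: The narrower cream soap loaf, otherwise alike: 46 mm (x) by 140 mm (y) by 50 mm high, 0.2 to 0.4 kg. Origin: centre of its underside, z up. Either end may face the stop.
- tumbler: Bystander: tall white measuring tumbler, 82 mm across, 165 mm high. Origin: centre of its underside.
- clover_mould: Bystander: ivory three-lobed mould, 56 x 61 x 42 mm. Origin: centre of its underside.
- wick_tin: Bystander: round grey screw tin, 62 mm across, 42 mm high. Origin: centre of its underside.
- scent_bottle: Bystander: small brown dropper bottle with black cap, 29 mm across, 72 mm high. Origin: centre of its underside.
Mind the look-alikes: they are no part of the job. Leave any purple look-alike of the loaf_narrow alone.

How it is judged:
By the outcome, as a careful person would: the job done as asked, in the order asked, and still so for the second after the job is handed in, with the robot touching nothing.
It also fails if it takes over 72 s, if anything falls off the work surface, if the arm or the gripper's body presses on something with over 40 N, if the wrist force passes 120 N, or if a joint passes its speed limit or range.

ROBOT

A 7-joint arm with a two-finger parallel gripper is mounted at the origin on a cart in front of the work surface, level with it; the furniture and walls round the work are solid. World frame = base frame: x ahead of the robot, y to its left, z up, the work surface at z = 0. Lengths are in m, angles in rad, forces in N, time in s.
With the tool pointing down it reaches from about 0.425 to 1.025 m from the base axis. Payload 9.4 kg.
Tool frame: the origin (TCP) lies midway between the tips of the shut fingers; the grasp point (between the pads) lies 19 mm behind it (env.hold_point_z is the z of the grasp point in the tool frame, in m); z points along the fingers, y is the line along which they close (so a half turn about z gives the same grasp; the last joint's range is limited). The gripper opens to 93 mm and grips with 3 to 60 N. Pads are 15 mm wide; open, the fingers measure 128 mm over their backs; the gripper's body (75 mm by 188 mm) begins 65 mm behind the grasp point.
Start: joints at [1.108, 0.599, -0.003, 1.599, 0.002, 0.943, -0.08], TCP at [0.273, -0.672, 0.219] pointing down, gripper open.
Joint ranges: [-2.57, 2.57], [-0.35, 1.97], [-1.29, 1.29], [0.11, 2.56], [-1.05, 4.19], [0.11, 1.86], [-2.63, 2.63]. Speed limits (rad/s): [2.22, 2.22, 3.01, 3.01, 3.14, 3.14, 3.14].

INTERFACE

Orientations are given as a unit quaternion [x, y, z, w].
In Python, from station import env, read_camera, camera_model, job gives the robot as it stands. The module is installed in compiled form; this text tells all that it offers.
- The arm moves only by the shell command python3 -m pendant 'ROWS' [OPENING] [FORCE]. ROWS is JSON, a list of rows, each a list of 4 numbers: the shift along the tool's x, y, z each as a share of 0.04 m, from -1 to 1, then the turn about the tool's z as a share of 6 degrees, from -1 to 1. In form: [[x, y, z, yaw], ...]. A call has 1 to 5 rows; each row shifts and turns the commanded pose from where the row before left it, along the tool's axes as they then stand; what a row does not reach is not made up. A row lasts 1/12 s, in which the tool goes at most 41.7 mm and 7.16 degrees, less where a joint would pass 70% of its speed; a pose out of reach is approached as far as the arm can. A call with a number of a shift or a turn outside -1 to 1 is refused whole. A call with a gripper value outside its range is refused whole. OPENING is the opening, from -1 (shut) to 1 (fully open), set as the call begins (- or left out, the last holds). The fingers move at their own pace and stop on an object; FORCE is the grip in N (left out, the last holds). Time passes only in rows, so rows that do not move let the fingers close. It gives the time, the measured TCP pose, the force, the opening and the grip force at its end, in the units of the state.
- env.get_state(): the state, without advancing time (a new reading comes with each control period).
- read_camera(name): name is "scene" or "top" or "wrist"; returns the picture (420x560x3 uint8, red, green, blue); there is no depth.
- camera_model(name): a dict with "camera_matrix" (3x3 intrinsics, pixels), "R" (3x3) and "t" (3): a world point X has camera coordinates R X + t; the wrist camera has in their place "mount" (4x4, takes a point from camera to tool coordinates, whose origin is the TCP and whose axes are the flange's). Camera axes: x right, y down, z forward; pixel columns grow to the right and rows downward; lengths in m; the calibration is good to about 2 mm. A picture is of the moment at which its call begins: read the wrist's pose just before it. camera_model takes no time and is no camera call.
- job.finish_job(): hands the job in; it is judged then, once.
The state is a dict: "time": time; "qpos": joint angles; "joint_vel": joint speeds; "joint_torque": joint torques, N m; "eef_pos": TCP position; "eef_rot": TCP orientation; "ft_force": force on the tool from outside, world axes, zero at the start; "wrist_torque": the same for the moment, N m; "width": finger opening in m; "grip_force": force on a finger pad.
Only numpy, scipy, OpenCV 4.12 (cv2) and the standard library are available. Lean on these libraries where they do the work, as an engineer would, in place of code of your own. Each camera call takes 0.05 s, during which the arm holds its last target. There are 200 camera calls.

## Working session

There is one attempt and no reset: what is moved stays moved. The work goes in short steps, Python scripts to look and compute and a shell command to move; the robot and the scene stay as the last step left them, time stands still between calls to the robot, and variables do not carry over. Pictures are saved under pics/ and viewed, at most 10 in all, crops included, and the job is handed in when it is done.

```bash
mkdir -p pics; python3 - <<'E'
from station import env, read_camera, camera_model
import cv2, numpy as np
np.set_printoptions(precision=4,suppress=True)
for n in ["scene","top","wrist"]:
    im=read_camera(n); cv2.imwrite(f"pics/{n}0.png",im[:,:,::-1]); print(n,camera_model(n))
s=env.get_state(); print(s, env.hold_point_z)
E
```

```text
scene {'camera_matrix': array([[493.1762,   0.    , 272.1002],
       [  0.    , 493.1762, 216.3555],
       [  0.    ,   0.    ,   1.    ]]), 'R': array([[ 0.4674, -0.8838, -0.0189],
       [-0.6102, -0.3071, -0.7303],
       [ 0.6397,  0.3529, -0.6829]]), 't': array([-0.2273,  0.3697,  1.4135])}
top {'camera_matrix': array([[421.2702,   0.    , 272.0928],
       [  0.    , 421.2702, 208.0993],
       [  0.    ,   0.    ,   1.    ]]), 'R': array([[ 0.0147, -0.9998,  0.0109],
       [-0.9853, -0.0163, -0.1699],
       [ 0.17  , -0.0083, -0.9854]]), 't': array([-0.0369,  0.4318,  1.3653])}
wrist {'camera_matrix': array([[344.3628,   0.    , 273.9367],
       [  0.    , 344.3628, 202.5327],
       [  0.    ,   0.    ,   1.    ]]), 'mount': array([[-0.0001, -0.9641, -0.2657,  0.0741],
       [ 1.    , -0.0001, -0.0001,  0.0012],
       [ 0.0001, -0.2657,  0.9641, -0.1656],
       [ 0.    ,  0.    ,  0.    ,  1.    ]])}
{'time': 0.15, 'qpos': array([ 1.1083,  0.5999, -0.0025,  1.5999,  0.0018,  0.9429, -0.0798]), 'joint_vel': array([ 0.0006, -0.0006,  0.0004, -0.0006, -0.0008,  0.0005, -0.0005]), 'joint_torque': array([  0.003 , -76.5583,   1.4991, -25.2562,  -0.0523,   0.0149,
         0.0001]), 'eef_pos': array([ 0.2727, -0.6714,  0.218 ]), 'eef_rot': array([ 0.9814,  0.1917, -0.0002, -0.0005]), 'ft_force': array([-0.3031,  0.1484, -0.9291]), 'wrist_torque': array([ 0.0037, -0.0025, -0.0032]), 'grip_force': 0.0, 'width': 0.09255896047331252} -0.0188
```

View pics/top0.png

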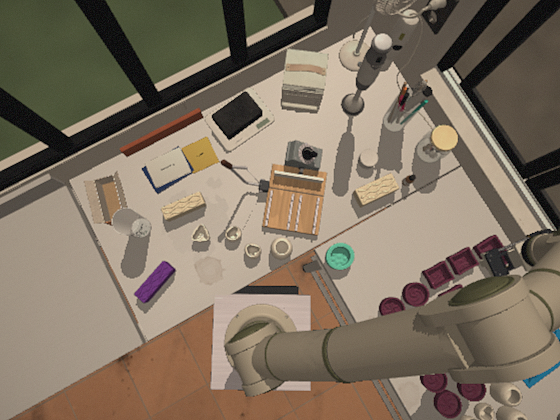

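View pics/scene0.png

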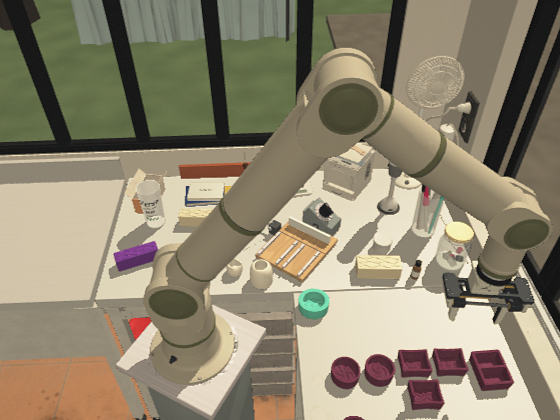

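```bash
cat > h.py <<'E'
import cv2, numpy as np
from scipy.spatial.transform import Rotation as Rn
from station import env, read_camera, camera_model
np.set_printoptions(precision=4,suppress=True)
def cam(name):
    m=camera_model(name); K=m["camera_matrix"]
    if name!="wrist": return K,m["R"],m["t"]
    s=env.get_state(); T=np.eye(4); T[:3,:3]=Rn.from_quat(s["eef_rot"]).as_matrix(); T[:3,3]=s["eef_pos"]
    W=np.linalg.inv(T@m["mount"]); return K,W[:3,:3],W[:3,3]
def onplane(c,uv,z):
    K,R,t=c; uv=np.atleast_2d(np.asarray(uv,float)); d=np.c_[uv,np.ones(len(uv))]@np.linalg.inv(K).T@R
    o=-R.T@t; return o+d*((z-o[2])/d[:,2])[:,None]
def proj(c,X):
    K,R,t=c; p=(np.atleast_2d(X)@R.T+t)@K.T; return p[:,:2]/p[:,2:]
E
python3 - <<'E'
import cv2
im=cv2.imread('pics/top0.png'); c=im[130:270,100:420]
cv2.imwrite('pics/topc.png',cv2.resize(c,None,fx=2.5,fy=2.5,interpolation=cv2.INTER_CUBIC))
c=im[135:245,235:345]
cv2.imwrite('pics/topd.png',cv2.resize(c,None,fx=5.4,fy=5.4,interpolation=cv2.INTER_CUBIC))
E
```

```text
(no output)
```

View pics/topc.png

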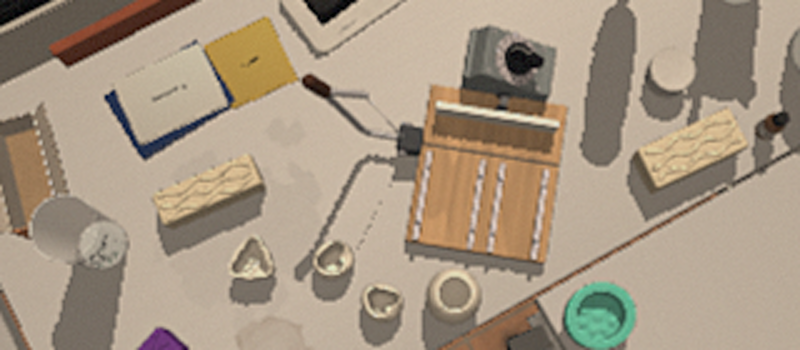

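View pics/topd.png

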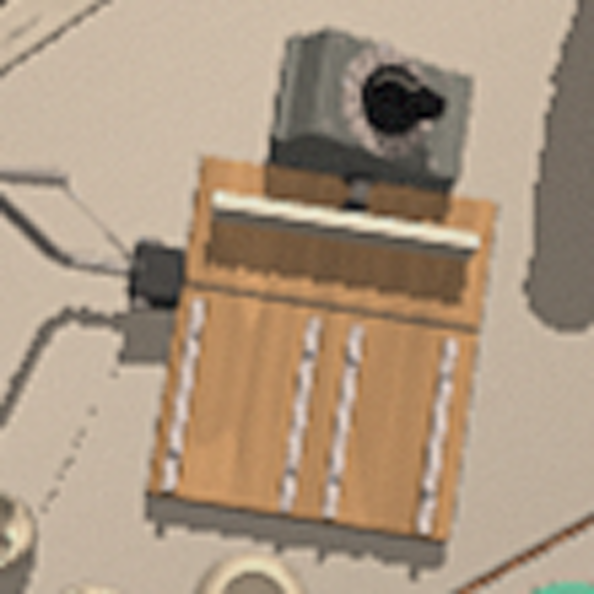

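```bash
python3 - <<'E'
from h import *
from scipy.optimize import least_squares
c=cam("top"); im=cv2.imread('pics/top0.png')
f=lambda p: np.array(p)/5.4+[235,135]-0.4
co=onplane(c,f([(203,157),(497,205),(445,540),(150,492)]),.022)[:,:2]
mod=np.array([(95,-85),(-95,-85),(-95,135),(95,135)])/1e3
def T(p,m): 
    C,S=np.cos(p[2]),np.sin(p[2]); return m@np.array([[C,S],[-S,C]])+p[:2]
r=least_squares(lambda p:(T(p,mod)-co).ravel(),[.5,-.1,1.3]); p=r.x; print("slicer",p,np.degrees(p[2]),"res mm",r.fun*1e3)
inv=lambda X:(np.atleast_2d(X)[:,:2]-p[:2])@np.array([[np.cos(p[2]),-np.sin(p[2])],[np.sin(p[2]),np.cos(p[2])]])*1e3
print("slot",inv(onplane(c,f([(185,280),(475,328)]),.022)))
print("stop top front edge",inv(onplane(c,f([(213,208),(477,247)]),.06)), "back",inv(onplane(c,f([(216,192),(480,235)]),.06)))
print("rails z34",inv(onplane(c,f([(200,300),(315,320),(355,327),(452,342),(170,490),(288,508),(331,518),(425,532)]),.034)))
print("knob in slicer at z=.11",inv(onplane(c,f([(395,100),(430,103),(443,103)]),.11)))
hsv=cv2.cvtColor(im,cv2.COLOR_BGR2HSV); 
for n,(x0,y0,x1,y1) in dict(left=(158,185,212,228),right=(348,168,404,212)).items():
    s=im[y0:y1,x0:x1].astype(int); h=hsv[y0:y1,x0:x1]
    m=((h[...,2]>150)&(h[...,1]>50)).astype(np.uint8)
    m=cv2.morphologyEx(m,cv2.MORPH_OPEN,np.ones((3,3)))
    k=max(cv2.findContours(m,0,2)[0],key=cv2.contourArea)
    w=onplane(c,k[:,0]+[x0,y0],.049)[:,:2].astype(np.float32)*1000
    print(n,cv2.contourArea(k),cv2.minAreaRect(w),np.median(h[m>0],0))
    cv2.imwrite(f'pics/m_{n}.png',m*255)
E
```

```text
slicer [ 0.493  -0.1095  1.4235] 81.56047611427906 res mm [ 1.6181  0.3359  1.8393 -0.9495 -2.2146 -2.3649 -1.2428  2.9785]
slot [[ 92.706   -2.7012]
 [-91.7842  -2.0661]]
stop top front edge [[ 81.8175 -41.7777]
 [-82.0852 -44.0448]] back [[ 81.623  -52.0945]
 [-82.8392 -51.8448]]
rails z34 [[ 81.0222  11.0262]
 [  8.4142  11.8717]
 [-16.8122  12.1927]
 [-77.7368  11.7327]
 [ 79.9397 131.6299]
 [  6.7562 130.8311]
 [-20.2057 132.6361]
 [-78.3438 131.7936]]
knob in slicer at z=.11 [[ -16.2031 -112.3515]
 [ -37.142  -113.9581]
 [ -44.8195 -115.2394]]
left 522.5 ((437.04498291015625, 266.62066650390625), (45.47633361816406, 143.0074462890625), 24.781034469604492) [ 18.  82. 203.]
right 678.5 ((503.9698486328125, -378.6666259765625), (59.96685791015625, 139.43978881835938), 25.764915466308594) [ 18.  81. 207.]
```

```bash
A='[[0.82,-0.58,0,0],[0.82,-0.58,0,0],[0.82,-0.58,0,0],[0.82,-0.58,0,0],[0.82,-0.58,0,0]]'
python3 -m pendant '[[0,0,-0.5,0],[0.82,-0.58,-0.3,0],[0.82,-0.58,0,0],[0.82,-0.58,0,0],[0.82,-0.58,0,0]]'
python3 -m pendant '[[0.82,-0.58,0,0],[0.82,-0.58,0,0],[0.82,-0.58,0,0],[0.82,-0.58,0,0],[0.82,-0.58,0,0]]'
python3 -m pendant '[[0.82,-0.58,0,0],[0.82,-0.58,0,0],[0.82,-0.58,0,0],[0.82,-0.58,0,0],[0.82,-0.58,0,0]]'
python3 -m pendant '[[0.82,-0.58,0,0],[0,0,0,-1],[0,0,0,-1],[0,0,0,-1],[0,0,0,-1]]'
python3 -m pendant '[[0,0,0,-1],[0,0,0,-1],[0,0,0,-1],[0,0,0,-0.57],[0,0,0,0]]'
```

```text
time: 0.57
eef_pos: [0.3598, -0.535, 0.2505]
eef_rot: [0.982, 0.191, 0.0, -0.0]
ft_force: [0.2, 0.4, -0.0]
width: 0.0927
grip_force: 0.0
time: 0.98
eef_pos: [0.4682, -0.3656, 0.2505]
eef_rot: [0.981, 0.192, -0.0, -0.0]
ft_force: [-0.1, 0.2, -0.2]
width: 0.093
grip_force: 0.0
time: 1.4
eef_pos: [0.5765, -0.1964, 0.2505]
eef_rot: [0.981, 0.192, -0.0, -0.0]
ft_force: [1.2, -1.1, -0.3]
width: 0.0928
grip_force: 0.0
time: 1.82
eef_pos: [0.5975, -0.1638, 0.2502]
eef_rot: [0.919, 0.394, -0.0, -0.0]
ft_force: [0.2, 0.2, -0.8]
width: 0.0928
grip_force: 0.0
time: 2.23
eef_pos: [0.5973, -0.1646, 0.2503]
eef_rot: [0.831, 0.557, -0.0, -0.0]
ft_force: [-0.5, 0.8, -0.5]
width: 0.0929
grip_force: 0.0
```

```bash
python3 - <<'E'
from h import *
import pickle
c=cam("wrist"); im=read_camera("wrist")[:,:,::-1]; cv2.imwrite("pics/w1.png",im); pickle.dump(c,open("w1.pkl","wb"))
print(env.get_state()["qpos"])
E
```

```text
[ 0.3692  0.4519 -0.2772  1.8045  0.1521  0.9064 -0.3694]
```

View pics/w1.png

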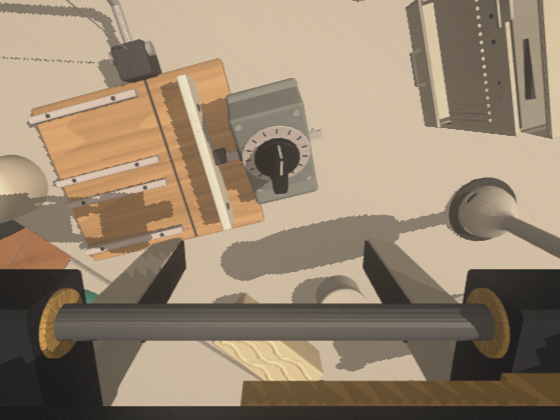

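```bash
python3 - <<'E'
import cv2, numpy as np
im=cv2.imread('pics/w1.png')[110:210,225:325]; t=cv2.imread('pics/top0.png')[135:175,285:325]
a=cv2.resize(im,(400,400),interpolation=cv2.INTER_CUBIC); b=cv2.resize(t,(400,400),interpolation=cv2.INTER_CUBIC)
o=np.hstack([a,b]); o=cv2.convertScaleAbs(o,alpha=1.6,beta=15); cv2.imwrite('pics/zoom.png',o)
E
```

```text
(no output)
```

View pics/zoom.png

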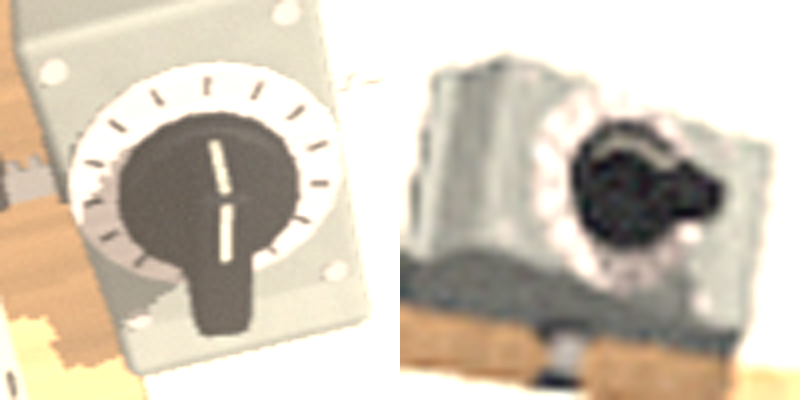

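```bash
python3 - <<'E'
from h import *
import pickle
cw=pickle.load(open("w1.pkl","rb")); ct=cam("top")
P=lambda c:c[0]@np.c_[c[1],c[2]]
p=np.array([.493,-.1095,1.4235]); C,S=np.cos(p[2]),np.sin(p[2]); Rs=np.array([[C,-S,0],[S,C,0],[0,0,1]])
ax=Rs@[-np.sin(np.radians(32)),0,np.cos(np.radians(32))]
for uw,ut in [((276.2,152),(307.1,152.9))]:
    X=cv2.triangulatePoints(P(cw),P(ct),np.array(uw,float),np.array(ut,float)).ravel(); X=X[:3]/X[3]
    print("face centre",X,"slicer",Rs.T@(X-[p[0],p[1],0]),"reproj",proj(cw,X),proj(ct,X))
    g=X+.032*ax; print("grip",g,"slicer",Rs.T@(g-[p[0],p[1],0]),(proj(cw,g)-[225,110])*4,(proj(ct,g)-[285,135])*10+[400,0])
    th=np.radians(168); d=Rs@[-np.cos(np.radians(32))*np.cos(th),-np.sin(th),-np.sin(np.radians(32))*np.cos(th)]
    top=X+.035*ax
    for s in(-.022,.022): print("bar end",s,(proj(cw,top+s*d)-[225,110])*4,(proj(ct,top+s*d)-[285,135])*10+[400,0])
# check slicer pose in wrist: corners
b=np.array([[95,-85,22],[-95,-85,22],[-95,135,22],[95,135,22]])/1e3
print(proj(cw,b@Rs.T+[p[0],p[1],0]))
E
```

```text
face centre [ 0.6124 -0.1405  0.0775] slicer [-0.0131 -0.1226  0.0775] reproj [[277.8363 155.3017]] [[306.3689 152.9503]]
grip [ 0.6099 -0.1573  0.1047] slicer [-0.0301 -0.1226  0.1047] [[230.0848 268.6836]] [[672.9402 162.7969]]
bar end -0.022 [[230.0196 345.0014]] [[728.1465 193.9591]]
bar end 0.022 [[234.1396 202.7752]] [[628.3414 127.9432]]
[[218.7794  58.0827]
 [263.1474 222.6062]
 [ 92.2187 262.786 ]
 [ 27.5018 109.564 ]]
```

```bash

python3 -m pendant '[[0.29,0.2,0.8,0],[0,0,0.9,0],[0,0,0.9,0],[0,0,0.6,0],[0,0,0.5,0]]' -0.3
python3 -m pendant '[[0,0,0.17,0],[0,0,0,0],[0,0,0,0]]' 
python3 -m pendant '[[0,0,0,0],[0,0,0,0],[0,0,0,0],[0,0,0,0],[0,0,0,0]]' -1 35
```

```text
time: 2.7
eef_pos: [0.6084, -0.1565, 0.1001]
eef_rot: [0.832, 0.555, -0.001, -0.001]
ft_force: [0.3, 0.2, 0.3]
width: 0.0643
grip_force: 0.0
time: 2.95
eef_pos: [0.6097, -0.1567, 0.0962]
eef_rot: [0.832, 0.555, 0.0, 0.0]
ft_force: [0.0, 0.2, -0.7]
width: 0.0441
grip_force: 0.0
time: 3.37
eef_pos: [0.6072, -0.1559, 0.0964]
eef_rot: [0.831, 0.556, -0.001, -0.001]
ft_force: [-7.1, 2.2, 9.8]
width: 0.0142
grip_force: 35.4
```

```bash

python3 -m pendant '[[0,-0.08,0,0],[0,0,0,0],[0,0,0,0.5],[0,0,0,1],[0,0,0,1]]'
python3 -c "
from station import env;s=env.get_state();print(s['wrist_torque'],s['ft_force'],s['qpos'][6])"
python3 -m pendant '[[0,0,0,1],[0,0,0,1],[0,0,0,1],[0,0,0,0],[0,0,0,0]]'
python3 -c "
from station import env;s=env.get_state();print(s['wrist_torque'],s['ft_force'],s['qpos'][6])"
```

```text
time: 3.78
eef_pos: [0.6061, -0.1559, 0.0968]
eef_rot: [0.898, 0.44, -0.0, 0.0]
ft_force: [-6.1, -0.9, 13.8]
width: 0.0147
grip_force: 38.3
[0.09008842 1.42811067 0.34321564] [-6.08388539 -0.86209564 13.76907069] -0.6519615628479011
time: 4.2
eef_pos: [0.6049, -0.1558, 0.0974]
eef_rot: [0.955, 0.297, -0.001, 0.0]
ft_force: [-9.1, -0.8, 19.7]
width: 0.0153
grip_force: 39.2
[0.14368334 2.25719329 0.32961279] [-9.11052002 -0.81473227 19.67839705] -0.8732665052501349
```

```bash

python3 -m pendant '[[-0.05,-0.04,-0.06,0],[0,0,-0.03,0],[0,0,0,1],[0,0,0,1],[0,0,0,0]]'
python3 - <<'E'
from h import *
s=env.get_state();print(s['wrist_torque'],s['ft_force'])
# stop position in top view: white plate near expected; sample
ct=cam("top");im=read_camera("top"); cv2.imwrite("pics/top1.png",im[:,:,::-1])
p=np.array([.493,-.1095,1.4235]); C,S=np.cos(p[2]),np.sin(p[2])
ys=np.arange(-60,15,2.)
for x in(70,55):
    X=np.c_[.493+C*x/1e3-S*ys/1e3,-.1095+S*x/1e3+C*ys/1e3,0*ys+.06]; uv=proj(ct,X)
    print([(int(y),int(cv2.getRectSubPix(im,(1,1),tuple(map(float,q)))[0,0,2])) for y,q in zip(ys,uv)])
E
```

```text
time: 4.62
eef_pos: [0.6035, -0.1552, 0.0991]
eef_rot: [0.981, 0.193, -0.0, -0.0]
ft_force: [-0.0, 0.1, 0.2]
width: 0.0141
grip_force: 36.1
[0.0572 0.3091 0.0458] [-0.045   0.0611  0.1502]
[(-60, 41), (-58, 42), (-56, 38), (-54, 37), (-52, 41), (-50, 41), (-48, 37), (-46, 37), (-44, 37), (-42, 38), (-40, 39), (-38, 38), (-36, 36), (-34, 36), (-32, 35), (-30, 34), (-28, 37), (-26, 37), (-24, 35), (-22, 37), (-20, 40), (-18, 44), (-16, 50), (-14, 56), (-12, 61), (-10, 67), (-8, 68), (-6, 68), (-4, 67), (-2, 65), (0, 64), (2, 64), (4, 67), (6, 75), (8, 83), (10, 93), (12, 99), (14, 100)]
[(-60, 102), (-58, 99), (-56, 97), (-54, 96), (-52, 95), (-50, 95), (-48, 95), (-46, 95), (-44, 92), (-42, 90), (-40, 88), (-38, 88), (-36, 88), (-34, 87), (-32, 86), (-30, 85), (-28, 83), (-26, 80), (-24, 79), (-22, 78), (-20, 77), (-18, 77), (-16, 78), (-14, 77), (-12, 75), (-10, 76), (-8, 77), (-6, 78), (-4, 77), (-2, 75), (0, 75), (2, 75), (4, 75), (6, 75), (8, 74), (10, 75), (12, 75), (14, 74)]
```

```bash
python3 - <<'E'
from h import *
im=read_camera("wrist")[:,:,::-1]; a=im
b=read_camera("scene")[150:290,220:400,::-1]; b=cv2.resize(b,(540,420),interpolation=cv2.INTER_CUBIC)
o=np.hstack([a,b]); o=cv2.resize(o,(800,306),interpolation=cv2.INTER_AREA); cv2.imwrite("pics/w2.png",cv2.convertScaleAbs(o,alpha=1.3))
E
```

```text
(no output)
```

View pics/w2.png

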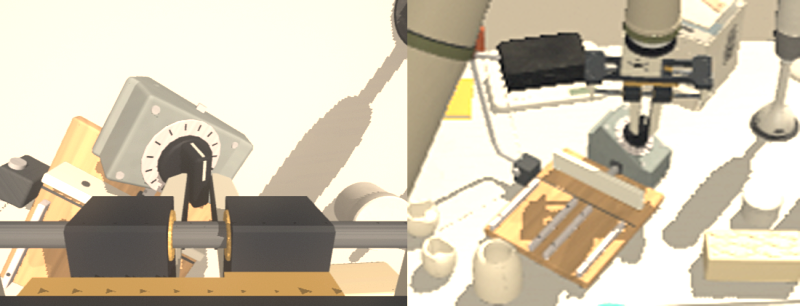

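```bash
cat > stop.py <<'E'
from h import *
# stop position from the scene view: front top edge of the plate = end of bright top / along y at z=.06
c=cam("scene"); p=np.array([.493,-.1095,1.4235]); C,S=np.cos(p[2]),np.sin(p[2])
def prof(im,xs=(70,60,-70,-60)):
    ys=np.arange(-70,20,2.); 
    out=[]
    for x in xs:
        X=np.c_[p[0]+C*x/1e3-S*ys/1e3,p[1]+S*x/1e3+C*ys/1e3,0*ys+.06]
        out.append([int(cv2.getRectSubPix(im,(1,1),tuple(map(float,q)))[0,0,0]) for q in proj(c,X)])  # blue
    return ys,out
if __name__=="__main__":
    for im in (cv2.imread("pics/scene0.png"),np.ascontiguousarray(read_camera("scene")[:,:,::-1])):
        ys,o=prof(im); print("ys",ys.astype(int).tolist())
        for r in o: print(r)
E
python3 stop.py
```

```text
ys [-70, -68, -66, -64, -62, -60, -58, -56, -54, -52, -50, -48, -46, -44, -42, -40, -38, -36, -34, -32, -30, -28, -26, -24, -22, -20, -18, -16, -14, -12, -10, -8, -6, -4, -2, 0, 2, 4, 6, 8, 10, 12, 14, 16, 18]
[190, 191, 191, 192, 192, 192, 191, 192, 194, 198, 207, 216, 222, 206, 177, 143, 127, 127, 128, 129, 128, 128, 129, 128, 120, 113, 115, 110, 108, 115, 113, 111, 117, 114, 111, 113, 112, 111, 113, 112, 113, 116, 116, 110, 108]
[191, 192, 193, 192, 192, 192, 192, 192, 193, 198, 207, 216, 220, 203, 176, 146, 133, 128, 128, 129, 130, 130, 131, 130, 130, 131, 131, 130, 118, 100, 90, 87, 81, 71, 71, 73, 84, 85, 79, 67, 67, 70, 82, 94, 102]
[87, 87, 87, 86, 85, 84, 85, 89, 104, 141, 186, 222, 222, 213, 189, 156, 131, 126, 128, 130, 130, 130, 130, 130, 130, 130, 130, 129, 120, 102, 81, 72, 72, 73, 73, 73, 73, 73, 74, 74, 73, 72, 71, 77, 89]
[84, 85, 86, 86, 85, 85, 85, 88, 97, 128, 175, 215, 222, 210, 184, 154, 135, 127, 128, 129, 130, 130, 130, 130, 130, 129, 129, 126, 122, 106, 87, 74, 72, 73, 72, 73, 73, 72, 72, 71, 72, 74, 76, 85, 99]
ys [-70, -68, -66, -64, -62, -60, -58, -56, -54
[... 304 characters left out ...]
134, 134, 126, 121, 122, 116, 110, 112, 112, 111, 113, 112, 114, 117, 116, 111, 108]
[191, 192, 192, 193, 193, 193, 193, 192, 190, 180, 158, 133, 116, 119, 126, 147, 180, 209, 224, 202, 172, 141, 131, 127, 129, 130, 130, 130, 131, 131, 131, 131, 131, 135, 121, 98, 84, 84, 78, 67, 69, 73, 82, 83, 76]
[87, 87, 87, 87, 87, 86, 86, 85, 85, 83, 80, 76, 72, 72, 79, 96, 115, 128, 135, 138, 137, 133, 129, 130, 130, 130, 130, 130, 130, 130, 129, 129, 129, 127, 113, 92, 68, 69, 72, 73, 73, 74, 74, 73, 72]
[86, 86, 86, 85, 86, 86, 87, 86, 87, 84, 80, 75, 74, 76, 80, 97, 119, 139, 140, 141, 139, 135, 131, 129, 130, 130, 130, 130, 130, 130, 131, 132, 130, 126, 121, 98, 78, 69, 70, 71, 71, 72, 71, 70, 71]
```

```bash
Q='from station import env;s=env.get_state();print(s["wrist_torque"].round(2),s["qpos"].round(2))'
python3 -m pendant '[[0,0,0,1],[0,0,0,1],[0,0,0,1],[0,0,0,1],[0,0,0,0]]'; python3 -c "$Q"
python3 -m pendant '[[0,0,0,1],[0,0,0,1],[0,0,0,0],[0,0,0,0]]'; python3 -c "$Q"; python3 stop.py | tail -3
```

```text
time: 5.23
eef_pos: [0.6033, -0.1537, 0.1004]
eef_rot: [1.0, -0.014, -0.001, -0.001]
ft_force: [-5.3, 4.3, 14.5]
width: 0.0145
grip_force: 37.5
[1.28 1.54 0.08] [ 0.08  0.63  0.11  1.94 -0.13  0.58 -1.32]
time: 5.57
eef_pos: [0.604, -0.1534, 0.1009]
eef_rot: [0.993, -0.116, 0.0, -0.001]
ft_force: [-5.4, 5.6, 17.9]
width: 0.0144
grip_force: 37.3
[1.56 1.31 0.24] [ 0.04  0.63  0.17  1.94 -0.19  0.58 -1.46]
[190, 191, 192, 192, 192, 193, 193, 193, 191, 181, 159, 135, 119, 118, 117, 118, 117, 117, 117, 122, 130, 136, 136, 137, 136, 133, 131, 129, 129, 130, 130, 130, 131, 131, 131, 131, 131, 120, 104, 85, 74, 73, 82, 83, 77]
[87, 88, 89, 87, 86, 86, 86, 85, 85, 83, 81, 77, 74, 71, 70, 70, 71, 77, 90, 107, 123, 135, 140, 138, 138, 135, 131, 130, 130, 130, 130, 130, 130, 129, 129, 130, 130, 123, 108, 88, 77, 73, 72, 72, 72]
[85, 86, 86, 86, 86, 87, 87, 86, 85, 83, 79, 76, 74, 73, 73, 73, 73, 74, 83, 96, 116, 131, 138, 140, 139, 134, 131, 130, 130, 130, 130, 131, 130, 130, 129, 129, 129, 126, 108, 86, 69, 69, 71, 71, 70]
```

```bash
Q='from station import env;s=env.get_state();print(s["wrist_torque"].round(2),s["qpos"].round(2))'
python3 -m pendant '[[-0.04,-0.04,-0.06,1],[0,0,-0.02,1],[0,0,0,1],[0,0,0,0],[0,0,0,0]]'; python3 -c "$Q"
python3 -m pendant '[[0,0,0,1],[0,0,0,1],[0,0,0,0],[0,0,0,0]]'; python3 -c "$Q"; python3 stop.py | tail -3
```

```text
time: 6.03
eef_pos: [0.606, -0.1516, 0.1067]
eef_rot: [0.963, -0.269, 0.003, -0.002]
ft_force: [-3.2, 7.8, 35.9]
width: 0.0043
grip_force: 37.9
[1.94 0.94 0.21] [-0.02  0.63  0.26  1.95 -0.28  0.6  -1.68]
time: 6.37
eef_pos: [0.6078, -0.1527, 0.1079]
eef_rot: [0.929, -0.369, 0.005, -0.002]
ft_force: [-1.7, 6.1, 43.4]
width: 0.0011
grip_force: 35.2
[1.63 0.48 0.21] [-0.06  0.64  0.33  1.95 -0.35  0.6  -1.83]
[190, 191, 192, 192, 192, 193, 193, 192, 190, 181, 159, 134, 118, 117, 117, 117, 118, 118, 118, 118, 117, 116, 119, 126, 132, 134, 136, 136, 133, 131, 130, 130, 130, 130, 130, 131, 131, 131, 131, 130, 119, 105, 96, 87, 77]
[87, 87, 88, 87, 86, 85, 85, 85, 85, 83, 80, 76, 73, 72, 72, 71, 70, 70, 73, 84, 107, 132, 162, 195, 214, 205, 174, 145, 133, 130, 130, 130, 130, 131, 130, 130, 129, 129, 130, 129, 121, 103, 79, 72, 69]
[84, 85, 86, 86, 86, 86, 87, 86, 86, 83, 80, 76, 74, 73, 73, 73, 73, 73, 76, 80, 86, 105, 123, 135, 135, 135, 136, 134, 131, 129, 130, 130, 130, 129, 128, 129, 129, 129, 130, 133, 130, 106, 79, 68, 68]
```

```bash

python3 -m pendant '[[0,0,-0.75,0],[0,0,-0.75,-1],[0,0,0,-1],[0,0,0,-1],[0,0,0,-1]]' -0.31 | tail -1
for i in 1 2 3 4 5; do python3 -m pendant '[[0,0,0,-1],[0,0,0,-1],[0,0,0,-1],[0,0,0,-1],[0,0,0,-1]]' |tail -1; done
python3 -m pendant '[[0,0,0,-1],[0,0,0,-1],[0,0,0,-1],[0,0,0,-1],[0,0,0,-0.3]]'
python3 - <<'E'
from h import *
s=env.get_state(); print(s['qpos'])
im=read_camera("wrist")[:,:,::-1]; cv2.imwrite("pics/w3.png",im)
o=np.hstack([cv2.resize(im,(400,300)),np.full((300,2,3),0,np.uint8),cv2.resize(im[140:260,200:360],(398,300),interpolation=cv2.INTER_CUBIC)]);cv2.imwrite("pics/w3v.png",cv2.convertScaleAbs(o,alpha=1.4))
h=np.degrees(2*np.arctan2(s['eef_rot'][1],s['eef_rot'][0]));print("heading",h,s['eef_pos'])
c=cam("wrist"); p=[.493,-.1095,1.4235];C,S=np.cos(p[2]),np.sin(p[2]); Rs=np.array([[C,-S,0],[S,C,0],[0,0,1]])
ax=Rs@[-np.sin(np.radians(32)),0,np.cos(np.radians(32))]
g=np.array([.606,-.157,.098]);th=np.radians(72); d=Rs@[-np.cos(np.radians(32))*np.cos(th),-np.sin(th),-np.sin(np.radians(32))*np.cos(th)]
print("grip px",proj(c,g+.003*ax),"pointer end",proj(c,g+.003*ax+.022*d),"other",proj(c,g+.003*ax-.022*d))
E
```

```text
grip_force: 0.0
grip_force: 0.0
grip_force: 0.0
grip_force: 0.0
grip_force: 0.0
grip_force: 0.0
time: 9.33
eef_pos: [0.603, -0.1537, 0.1628]
eef_rot: [0.201, 0.98, 0.0, 0.001]
ft_force: [0.6, -0.3, -0.3]
width: 0.0324
grip_force: 0.0
[ 0.5722  0.611  -0.6284  1.8685  0.481   0.8167  0.8577]
heading 156.7625257191143 [ 0.603  -0.1537  0.1628]
grip px [[269.9651 222.2263]] pointer end [[269.8418 249.0688]] other [[270.0983 193.2303]]
```

View pics/w3v.png

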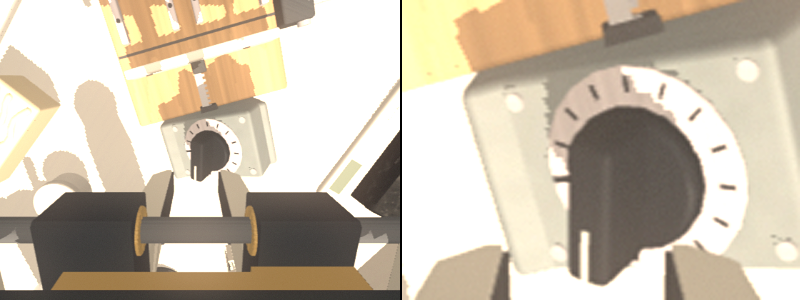

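```bash

python3 -m pendant '[[-0.04,0.14,0.6,0],[0,0,0.6,0],[0,0,0.3,0],[0,0,0.1,0],[0,0,0,0]]' -0.31
python3 -m pendant '[[0,0,0.15,0],[0,0,0.1,0],[0,0,0,0]]'
```

```text
time: 9.8
eef_pos: [0.606, -0.1488, 0.0978]
eef_rot: [0.205, 0.979, -0.0, -0.001]
ft_force: [-0.4, 0.2, 0.9]
width: 0.0321
grip_force: 0.0
time: 10.05
eef_pos: [0.6094, -0.149, 0.0938]
eef_rot: [0.205, 0.979, -0.001, 0.004]
ft_force: [-7.1, -1.3, 38.0]
width: 0.032
grip_force: 19.2
```

```bash

python3 -m pendant '[[0,-0.03,-0.12,0],[0,0,0,0],[0,0,0,0]]'
python3 -m pendant '[[0,0,0,0],[0,0,0,0],[0,0,0,0],[0,0,0,0]]' -1 32
```

```text
time: 10.3
eef_pos: [0.6068, -0.1503, 0.0946]
eef_rot: [0.205, 0.979, -0.0, 0.001]
ft_force: [1.1, -0.4, 4.7]
width: 0.032
grip_force: 2.4
time: 10.63
eef_pos: [0.606, -0.15, 0.0932]
eef_rot: [0.205, 0.979, 0.0, -0.0]
ft_force: [1.1, -0.6, 3.4]
width: 0.0197
grip_force: 29.4
```

```bash
Q='from station import env;s=env.get_state();print(s["wrist_torque"].round(2),s["qpos"].round(2))'
python3 -m pendant '[[0,0,0,1],[0,0,0,1],[0,0,0,1],[0,0,0,0],[0,0,0,0]]'; python3 -c "$Q"
python3 -m pendant '[[0,0,0,1],[0,0,0,1],[0,0,0,1],[0,0,0,0],[0,0,0,0]]'; python3 -c "$Q"; python3 stop.py | tail -4
```

```text
time: 11.05
eef_pos: [0.6074, -0.1506, 0.0943]
eef_rot: [0.357, 0.934, -0.0, 0.002]
ft_force: [1.3, -1.5, 9.5]
width: 0.0183
grip_force: 33.7
[-0.3  -0.65 -0.28] [ 0.46  0.67 -0.48  1.91  0.48  0.66  0.53]
time: 11.47
eef_pos: [0.6079, -0.1518, 0.0948]
eef_rot: [0.498, 0.867, -0.0, 0.002]
ft_force: [1.7, -5.9, 12.9]
width: 0.0167
grip_force: 32.4
[-1.02 -0.65  0.01] [ 0.41  0.66 -0.39  1.92  0.41  0.64  0.29]
[189, 190, 191, 192, 192, 193, 193, 191, 186, 178, 158, 136, 112, 108, 113, 109, 110, 115, 112, 111, 115, 111, 110, 116, 116, 131, 167, 200, 216, 204, 180, 152, 136, 129, 128, 129, 130, 129, 126, 122, 121, 121, 118, 111, 108]
[191, 192, 192, 193, 193, 193, 193, 192, 190, 181, 158, 135, 119, 117, 117, 118, 118, 118, 118, 119, 119, 118, 118, 118, 121, 142, 170, 202, 211, 210, 188, 157, 136, 126, 128, 129, 130, 130, 130, 130, 131, 133, 133, 128, 118]
[87, 88, 89, 87, 86, 85, 85, 86, 86, 84, 81, 77, 74, 72, 71, 71, 71, 71, 74, 85, 101, 112, 115, 115, 115, 118, 129, 135, 142, 145, 138, 135, 132, 130, 130, 130, 129, 130, 130, 129, 130, 131, 129, 122, 109]
[84, 86, 86, 86, 86, 86, 86, 86, 86, 84, 80, 77, 76, 75, 75, 74, 74, 73, 76, 79, 83, 98, 113, 115, 108, 104, 111, 123, 133, 138, 137, 134, 132, 130, 129, 129, 130, 130, 130, 130, 129, 130, 130, 122, 106]
```

```bash
Q='from station import env;s=env.get_state();print(s["wrist_torque"].round(2),s["qpos"].round(2))'
python3 -m pendant '[[-0.02,0,0,1],[-0.02,0,0,1],[0,0,0,1],[0,0,0,1],[0,0,0,0]]'; python3 -c "$Q"
python3 -m pendant '[[0,0,0,1],[0,0,0,1],[0,0,0,0],[0,0,0,0]]'; python3 -c "$Q"; python3 stop.py | tail -4 | cut -c 120-
python3 -m pendant '[[0,0,0,0.7],[0,0,0,0.5],[0,0,0,0],[0,0,0,0]]'; python3 -c "$Q"; python3 stop.py | tail -4 | cut -c 120-
```

```text
time: 11.93
eef_pos: [0.6082, -0.1528, 0.0947]
eef_rot: [0.67, 0.743, 0.0, 0.002]
ft_force: [0.2, -4.2, 11.7]
width: 0.0145
grip_force: 31.7
[-0.84 -0.46  0.02] [ 0.33  0.65 -0.27  1.92  0.29  0.61 -0.02]
time: 12.27
eef_pos: [0.6082, -0.1528, 0.0943]
eef_rot: [0.742, 0.671, 0.0, 0.002]
ft_force: [1.4, -3.4, 9.4]
width: 0.0136
grip_force: 32.0
[-0.81 -0.46 -0.11] [ 0.3   0.64 -0.21  1.92  0.23  0.6  -0.17]
, 112, 110, 114, 110, 111, 130, 147, 174, 203, 219, 209, 177, 144, 126, 127, 128, 131, 134, 137, 132, 126]
, 119, 119, 117, 117, 122, 129, 145, 178, 206, 224, 203, 173, 141, 131, 128, 129, 130, 131, 131, 131, 131]
, 115, 158, 198, 224, 205, 170, 131, 128, 128, 129, 130, 130, 130, 130, 130]
, 109, 135, 165, 184, 193, 161, 139, 129, 129, 130, 130, 130, 130, 131, 130]
time: 12.65
eef_pos: [0.608, -0.1524, 0.0942]
eef_rot: [0.782, 0.624, 0.0, 0.002]
ft_force: [1.1, -3.3, 7.9]
width: 0.0141
grip_force: 32.9
[-0.64 -0.44  0.52] [ 0.27  0.64 -0.18  1.93  0.2   0.59 -0.26]
, 112, 111, 114, 110, 110, 124, 134, 158, 194, 217, 213, 182, 148, 127, 128, 129, 131, 132, 134, 128, 122]
, 119, 119, 119, 118, 120, 124, 134, 165, 196, 223, 207, 180, 147, 133, 128, 129, 130, 130, 130, 131, 131]
, 108, 152, 193, 221, 210, 180, 140, 131, 129, 129, 130, 130, 130, 130, 130]
, 123, 168, 190, 191, 184, 158, 140, 129, 129, 129, 130, 131, 131, 131, 130]
```

```bash
Q='from station import env;s=env.get_state();print(s["wrist_torque"].round(2),s["qpos"].round(2))'
python3 -m pendant '[[0,0,0,-1],[0,0,0,-1],[0,0,0,-1],[0,0,0,-1],[0,0,0,-1]]'
python3 -m pendant '[[0,0,0,-1],[0,0,0,-1],[0,0,0,-1],[0,0,0,-1],[0,0,0,0]]'; python3 -c "$Q"
python3 -m pendant '[[0,0.03,0,-1],[0,0.02,0,-1],[0,0,0,-1],[0,0,0,-1],[0,0,0,0]]'; python3 -c "$Q"; python3 stop.py | tail -4
```

```text
time: 13.12
eef_pos: [0.6086, -0.1525, 0.0944]
eef_rot: [0.592, 0.806, 0.001, 0.002]
ft_force: [-0.1, -4.3, 11.4]
width: 0.0154
grip_force: 34.9
time: 13.53
eef_pos: [0.6092, -0.1531, 0.095]
eef_rot: [0.411, 0.911, 0.0, 0.003]
ft_force: [2.7, -5.5, 14.1]
width: 0.0171
grip_force: 34.7
[-0.84 -1.   -0.1 ] [ 0.45  0.67 -0.45  1.91  0.46  0.66  0.44]
time: 13.95
eef_pos: [0.6101, -0.1526, 0.0951]
eef_rot: [0.213, 0.977, -0.001, 0.002]
ft_force: [-0.2, -7.0, 18.2]
width: 0.0177
grip_force: 34.7
[-1.28 -0.5  -0.11] [ 0.52  0.69 -0.56  1.91  0.56  0.7   0.76]
[190, 191, 191, 192, 193, 193, 193, 192, 186, 177, 157, 135, 110, 107, 113, 109, 109, 114, 110, 110, 119, 124, 134, 159, 184, 191, 170, 144, 129, 128, 128, 129, 129, 129, 129, 127, 121, 117, 117, 114, 114, 116, 116, 110, 108]
[191, 192, 192, 192, 192, 193, 193, 192, 190, 180, 158, 135, 119, 117, 117, 118, 119, 119, 119, 118, 117, 119, 124, 130, 135, 137, 138, 136, 132, 130, 129, 130, 131, 131, 131, 131, 131, 131, 131, 129, 115, 96, 87, 83, 76]
[87, 87, 88, 87, 87, 86, 85, 85, 86, 84, 81, 77, 74, 72, 71, 71, 70, 71, 74, 85, 104, 122, 137, 171, 206, 223, 188, 150, 128, 129, 129, 130, 130, 130, 130, 130, 131, 130, 130, 127, 111, 92, 75, 72, 71]
[84, 85, 85, 85, 86, 87, 87, 86, 86, 84, 80, 77, 76, 75, 74, 74, 74, 73, 74, 74, 77, 89, 102, 120, 131, 138, 138, 135, 131, 130, 130, 130, 130, 131, 131, 131, 131, 131, 129, 125, 113, 94, 76, 70, 69]
```

```bash
Q='from station import env;s=env.get_state();print(s["wrist_torque"].round(2),s["qpos"].round(2))'
python3 -m pendant '[[0,0.03,0,-1],[0,0.03,0,-1],[0,0,0,-1],[0,0,0,-0.8],[0,0,0,0]]'; python3 -c "$Q"; python3 stop.py | tail -4
```

```text
time: 14.42
eef_pos: [0.6101, -0.1516, 0.0952]
eef_rot: [0.017, 1.0, -0.002, 0.001]
ft_force: [-1.9, -10.8, 21.3]
width: 0.0182
grip_force: 35.1
[-2.02  0.17 -0.08] [ 0.58  0.72 -0.67  1.9   0.65  0.75  1.07]
[189, 190, 192, 193, 193, 193, 194, 192, 187, 178, 157, 135, 111, 108, 112, 109, 109, 119, 124, 133, 142, 137, 135, 142, 137, 130, 129, 129, 129, 128, 128, 130, 130, 124, 117, 117, 113, 111, 113, 112, 113, 116, 116, 111, 108]
[191, 192, 193, 193, 193, 193, 193, 192, 190, 181, 158, 135, 119, 117, 116, 117, 118, 118, 120, 125, 129, 135, 137, 138, 136, 132, 130, 130, 130, 131, 131, 131, 130, 130, 131, 131, 130, 116, 96, 74, 68, 70, 82, 84, 78]
[87, 87, 88, 87, 87, 86, 86, 86, 86, 84, 82, 78, 74, 71, 70, 69, 71, 88, 118, 162, 177, 160, 133, 133, 131, 129, 129, 130, 130, 130, 130, 130, 130, 129, 129, 129, 129, 114, 95, 76, 73, 73, 73, 72, 71]
[84, 85, 85, 85, 86, 86, 86, 86, 86, 84, 80, 77, 75, 73, 72, 72, 73, 76, 95, 113, 131, 140, 138, 137, 135, 131, 130, 130, 131, 131, 131, 130, 130, 130, 131, 129, 125, 117, 97, 80, 71, 71, 71, 70, 70]
```

```bash

python3 -m pendant '[[0,0,0,0],[0,0,0,0],[0,0,0,0]]' -0.35
python3 -m pendant '[[0,0,-0.5,0],[0,0,-0.9,0],[0,0,-0.9,0],[0,0,-0.9,0],[0,0,0,0]]' ; python3 stop.py | tail -4
```

```text
time: 14.72
eef_pos: [0.6088, -0.1502, 0.0934]
eef_rot: [0.019, 1.0, -0.002, -0.0]
ft_force: [-0.6, -8.5, 7.3]
width: 0.029
grip_force: 5.6
time: 15.13
eef_pos: [0.6116, -0.1466, 0.2273]
eef_rot: [0.018, 1.0, -0.0, 0.004]
ft_force: [0.6, 1.3, 0.3]
width: 0.0304
grip_force: 0.0
[189, 191, 192, 193, 193, 193, 193, 191, 186, 178, 157, 136, 111, 108, 112, 107, 110, 124, 134, 160, 195, 218, 211, 180, 147, 127, 127, 128, 129, 131, 133, 135, 135, 128, 121, 119, 113, 111, 113, 112, 114, 117, 116, 111, 108]
[191, 191, 192, 192, 192, 193, 193, 193, 191, 181, 158, 134, 119, 117, 116, 116, 119, 124, 136, 167, 197, 221, 205, 178, 145, 133, 127, 128, 129, 129, 129, 130, 131, 131, 131, 131, 136, 123, 97, 72, 69, 71, 82, 84, 78]
[88, 88, 89, 88, 87, 87, 86, 85, 86, 84, 81, 77, 74, 71, 69, 68, 70, 88, 123, 171, 208, 222, 217, 183, 148, 125, 127, 129, 130, 130, 131, 131, 130, 130, 130, 129, 128, 114, 95, 77, 74, 73, 73, 72, 72]
[86, 86, 86, 87, 87, 87, 87, 86, 86, 84, 80, 76, 74, 72, 72, 73, 76, 86, 129, 183, 222, 222, 214, 186, 154, 133, 127, 128, 129, 130, 130, 130, 130, 130, 130, 129, 125, 117, 97, 79, 70, 70, 72, 71, 71]
```

```bash

python3 -m pendant '[[0.36,-0.84,0,0],[0.36,-0.84,0,0],[0.36,-0.84,0,0],[0.36,-0.84,0,0],[0.36,-0.84,0,0]]' 0.75 |tail -1
python3 -m pendant '[[0.36,-0.84,0,0],[0.36,-0.84,0,0],[0,0,0,1],[0,0,0,1],[0,0,0,1]]'|tail -1
python3 -m pendant '[[0,0,0,1],[0,0,0,1],[0,0,0,1],[0,0,0,1],[0,0,0,1]]'|tail -1
python3 -m pendant '[[0,0,0,1],[0,0,0,1],[0,0,0,0.4],[0,0,0,0]]'
cat > loaf.py <<'E'
from h import *
import sys
c=cam("wrist"); s=env.get_state(); im=np.ascontiguousarray(read_camera("wrist")[:,:,::-1]); cv2.imwrite(sys.argv[1],im)
h=cv2.cvtColor(im,cv2.COLOR_BGR2HSV)
m=((h[...,2]>150)&(h[...,1]>50)&(h[...,0]>12)&(h[...,0]<32)).astype(np.uint8); m[270:]=0
m=cv2.morphologyEx(m,cv2.MORPH_CLOSE,np.ones((5,5))); m=cv2.morphologyEx(m,cv2.MORPH_OPEN,np.ones((7,7)))
for k in cv2.findContours(m,0,2)[0]:
    if cv2.contourArea(k)>2500: print("px",cv2.boundingRect(k),"world top face",cv2.minAreaRect((onplane(c,k[:,0],.049)[:,:2]*1000).astype(np.float32)))
print("heading",np.degrees(2*np.arctan2(s['eef_rot'][1],s['eef_rot'][0])),s['eef_pos'])
E
python3 loaf.py pics/w4.png
```

```text
grip_force: 0.0
grip_force: 0.0
grip_force: 0.0
time: 16.77
eef_pos: [0.4991, -0.3784, 0.2196]
eef_rot: [0.534, 0.846, -0.0, -0.001]
ft_force: [0.4, -0.0, -0.2]
width: 0.0814
grip_force: 0.0
px (0, 0, 560, 270) world top face ((490.56231689453125, -343.6100769042969), (563.3677368164062, 256.9250183105469), 25.491317749023438)
heading 115.45484557945431 [ 0.4991 -0.3784  0.2196]
```

View pics/w4.png

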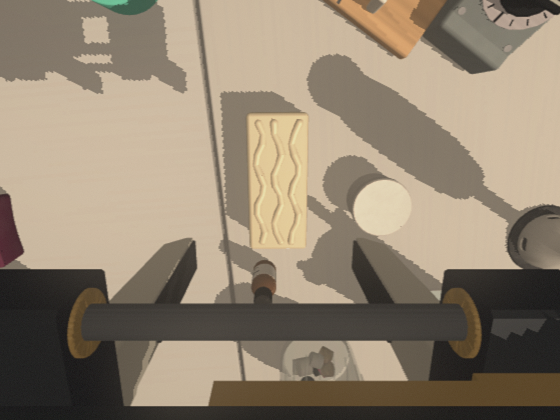

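```bash
python3 - <<'E'
from h import *
c=cam("wrist"); s=env.get_state()
q=onplane(c,[(249,113),(308,113),(306,246),(249,246)],.049); print(q, q.mean(0), np.linalg.norm(q[0]-q[1]),np.linalg.norm(q[1]-q[2]))
R=Rn.from_quat(s['eef_rot']).as_matrix(); print("tool delta of corners",(q-s['eef_pos'])@R)
print("tin",(onplane(c,[(382,207)],.042)-s['eef_pos'])@R,"bottle",(onplane(c,[(263,278)],.06)-s['eef_pos'])@R)
E
```

```text
[[ 0.4487 -0.3274  0.049 ]
 [ 0.499  -0.3033  0.049 ]
 [ 0.5587 -0.4244  0.049 ]
 [ 0.5047 -0.4503  0.049 ]] [ 0.5028 -0.3763  0.049 ] 0.05580516736139363 0.1350657340717586
tool delta of corners [[ 0.0676 -0.0233  0.171 ]
 [ 0.0676  0.0326  0.1709]
 [-0.0675  0.034   0.1706]
 [-0.0675 -0.0258  0.1707]]
tin [[-0.0269  0.1124  0.1776]] bottle [[-0.0987 -0.0111  0.1596]]
```

```bash

python3 -m pendant '[[0.25,0.11,0.9,0],[0,0,0.9,0],[0,0,0.9,0],[0,0,0.9,0],[0,0,0.7,0]]' |tail -6
python3 -m pendant '[[0,0,0.69,0.1],[0,0,0,0],[0,0,0,0]]'
python3 -m pendant '[[0,0,0,0],[0,0,0,0],[0,0,0,0],[0,0,0,0],[0,0,0,0]]' -1 45
python3 -m pendant '[[0,0,-0.1,0],[0,0,-0.4,0],[0,0,-0.8,0],[0,0,-0.8,0],[0,0,-0.6,0]]'
```

```text
time: 17.23
eef_pos: [0.4981, -0.3673, 0.046]
eef_rot: [0.532, 0.847, 0.0, -0.002]
ft_force: [-0.2, -1.2, -1.0]
width: 0.0814
grip_force: 0.0
time: 17.48
eef_pos: [0.4985, -0.3672, 0.0202]
eef_rot: [0.537, 0.844, 0.0, -0.002]
ft_force: [1.1, 0.4, 0.4]
width: 0.0811
grip_force: 0.0
time: 17.9
eef_pos: [0.4991, -0.3692, 0.0232]
eef_rot: [0.538, 0.843, -0.001, 0.001]
ft_force: [-1.8, -1.5, 8.2]
width: 0.0597
grip_force: 45.0
time: 18.32
eef_pos: [0.4996, -0.3681, 0.132]
eef_rot: [0.538, 0.843, 0.0, 0.0]
ft_force: [1.2, 0.2, -4.3]
width: 0.0599
grip_force: 45.0
```

```bash
python3 - <<'E'
from h import *
import pickle
from scipy.signal import find_peaks
p=[.493,-.1095,1.4235];C,S=np.cos(p[2]),np.sin(p[2])
xs=np.arange(-95,96,.5)
for nm,f,c in (("w1","pics/w1.png",pickle.load(open("w1.pkl","rb"))),("top","pics/top0.png",cam("top"))):
    im=cv2.imread(f)[...,0].astype(np.float32)
    for y0,y1 in((20,60),(60,95),(95,128)):
        acc=0
        for y in np.arange(y0,y1,2.):
            X=np.c_[p[0]+C*xs/1e3-S*y/1e3,p[1]+S*xs/1e3+C*y/1e3,0*xs+.034]; uv=proj(c,X).astype(np.float32)
            acc=acc+cv2.remap(im,uv[:,0],uv[:,1],cv2.INTER_LINEAR).ravel()
        acc/=acc.max(); pk,_=find_peaks(acc,prominence=.2,distance=10)
        res=[]
        for k in pk:
            w=slice(max(k-14,0),k+15); b=np.clip(acc[w]-np.median(acc),0,None); res.append((b*xs[w]).sum()/b.sum())
        print(nm,y0,y1,np.array(res))
E
```

```text
w1 20 60 [-76.251  -16.887    9.9547  82.3946]
w1 60 95 [-76.137  -15.9837   9.5512  82.2981]
w1 95 128 [-76.962    9.4727  82.231 ]
top 20 60 [-77.315  -18.2511   9.059   81.6893]
top 60 95 [-77.6461 -18.1812   9.0616  81.5563]
top 95 128 [-77.3565 -18.6226   8.4675  81.5585]
```

```bash

python3 -m pendant '[[0.3,0.08,-0.5,0],[0.7,0.17,-0.5,0],[0.7,0.17,0,0],[0.7,0.17,0,0],[0.7,0.17,0,0]]' |tail -1
python3 -m pendant '[[0.7,0.17,0,0],[0.3,0.08,0,0],[0,0,0,-0.5],[0,0,0,-1],[0,0,0,-1]]'|tail -1
python3 -m pendant '[[0,0,0,-1],[0,0,0,-1],[0,0,0,-1],[0,0,0,-1],[0,0,0,-1]]'|tail -1
python3 -m pendant '[[0,0,0,-1],[0,0,0,-0.95],[0,0,0,0],[0,0,0,0]]'
cat > to.py <<'E'
from h import *
import sys
# TCP in slicer mm, heading error, and tool-axis rows to target slicer x,y (mm), z(m)
s=env.get_state(); p=[.493,-.1095,1.4235];C,S=np.cos(p[2]),np.sin(p[2])
x,y,z=map(float,sys.argv[1:4]); t=np.array([p[0]+(C*x-S*y)/1e3,p[1]+(S*x+C*y)/1e3,z])
h=2*np.arctan2(s['eef_rot'][1],s['eef_rot'][0]); cx,sx=np.cos(h),np.sin(h); d=t-s['eef_pos']
e=s['eef_pos'][:2]-p[:2]; print("slicer now",(C*e[0]+S*e[1])*1e3,(-S*e[0]+C*e[1])*1e3,"z",s['eef_pos'][2])
print("rows x,y,z",np.array([d[0]*cx+d[1]*sx,d[0]*sx-d[1]*cx,-d[2]])/.04,"yaw rows to 171.56",-((np.degrees(p[2])+90-np.degrees(h)+180)%360-180)/6,"ft",s['ft_force'],"grip",s['width'],s['grip_force'])
E
python3 to.py 45.6 62 .10
```

```text
grip_force: 44.9
grip_force: 44.9
grip_force: 44.9
time: 19.9
eef_pos: [0.4667, -0.2028, 0.1697]
eef_rot: [0.075, 0.997, 0.0, -0.0]
ft_force: [0.6, -0.5, -4.6]
width: 0.0598
grip_force: 44.9
slicer now -96.19866986580192 12.362646814223123 z 0.1697122518979881
rows x,y,z [1.2497 3.5419 1.7428] yaw rows to 171.56 -0.023680454291967596 ft [ 0.5534 -0.453  -4.5539] grip 0.0597684048644054 44.949198961257935
```

```bash

python3 -m pendant '[[0.4,0.4,0,-0.02],[0.45,0.8,0,0],[0.4,0.9,0,0],[0,0.9,0,0],[0,0.54,0.3,0]]' |tail -1
python3 -m pendant '[[0,0,0.8,0],[0,0,0.8,0],[0,0,0.3,0],[0,0,0,0],[0,0,0,0]]'|tail -1
python3 to.py 45.6 62 .050
python3 - <<'E'
from h import *
im=read_camera("top")[:,:,::-1][135:245,235:345]; a=cv2.resize(im,(400,400),interpolation=cv2.INTER_CUBIC)
b=read_camera("wrist")[:,:,::-1]; b=cv2.resize(b,(400,300)); b=np.vstack([b,np.zeros((100,400,3),np.uint8)])
s=read_camera("scene")[:,:,::-1][170:310,220:360]; cv2.imwrite("pics/s5.png",s)
cv2.imwrite("pics/v5.png",np.hstack([cv2.resize(s,(400,400),interpolation=cv2.INTER_CUBIC),b]))
E
```

```text
grip_force: 44.9
grip_force: 45.0
slicer now 46.00608804864652 62.62159311212272 z 0.08170443499862903
rows x,y,z [-0.0155 -0.0102  0.7926] yaw rows to 171.56 0.01947577489730179 ft [ 0.291   0.6979 -3.3646] grip 0.059584534393343706 44.9501895904541
```

View pics/v5.png

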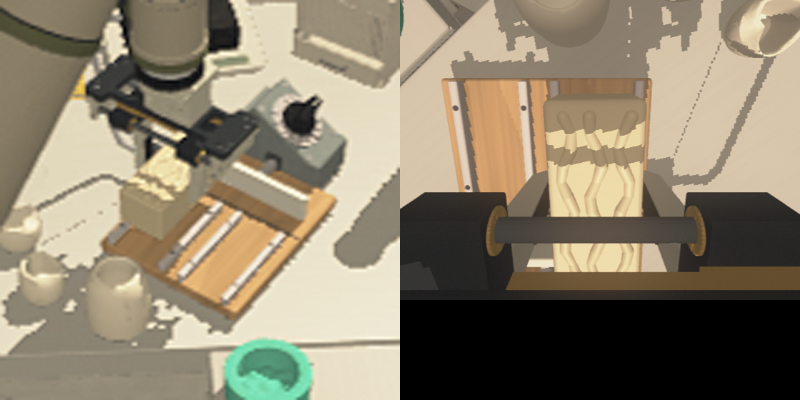

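```bash
python3 - <<'E'
from h import *
c=cam("wrist"); s=env.get_state(); R=Rn.from_quat(s['eef_rot']).as_matrix(); im=np.ascontiguousarray(read_camera("wrist")[:,:,::-1]); cv2.imwrite("pics/w5.png",im)
tl=lambda uv,z:(onplane(c,uv,z)-s['eef_pos'])@R
zt=s['eef_pos'][2]-.0225+.047
print("loaf end corners",tl([(206,137),(343,137)],zt)); print("rails",tl([(214,122),(337,122)],.034))
for r in (116,120,124,128,132,136,140): print(r,im[r,196:356:4,0].tolist())
print("col",im[100:160:2,275].tolist()[:30:1])
E
```

```text
loaf end corners [[ 0.0613 -0.0282 -0.0246]
 [ 0.0613  0.0271 -0.0246]]
rails [[ 0.0643 -0.0371  0.0487]
 [ 0.0643  0.0374  0.0487]]
116 [104, 106, 97, 77, 123, 127, 119, 83, 79, 75, 76, 76, 78, 77, 76, 76, 75, 80, 79, 76, 79, 80, 81, 80, 79, 80, 79, 80, 81, 81, 77, 82, 79, 91, 125, 127, 122, 77, 93, 101]
120 [105, 105, 111, 76, 123, 127, 120, 85, 78, 79, 76, 78, 79, 78, 77, 74, 75, 75, 76, 77, 81, 81, 80, 80, 80, 78, 79, 81, 83, 80, 79, 83, 80, 90, 125, 128, 120, 79, 105, 110]
124 [106, 104, 113, 76, 123, 127, 120, 87, 78, 76, 74, 75, 77, 77, 78, 76, 74, 75, 75, 78, 81, 81, 80, 78, 79, 79, 79, 81, 81, 81, 79, 82, 78, 90, 125, 127, 121, 77, 105, 126]
128 [105, 104, 97, 77, 122, 126, 121, 89, 79, 78, 75, 75, 77, 78, 78, 76, 77, 76, 75, 76, 79, 80, 80, 79, 79, 78, 81, 80, 81, 80, 78, 81, 80, 92, 126, 128, 119, 76, 106, 143]
132 [106, 104, 109, 75, 120, 127, 121, 88, 86, 86, 85, 85, 85, 83, 84, 84, 85, 85, 84, 85, 85, 84, 84, 84, 85, 85, 86, 85, 86, 86, 87, 87, 86, 92, 126, 127, 116, 77, 104, 147]
136 [108, 104, 111, 76, 119, 86, 87, 87, 85, 86, 86, 86, 86, 86, 86, 85, 86, 87, 85, 86, 85, 86, 85, 88, 88, 85, 87, 87, 87, 88, 86, 89, 89, 90, 90, 125, 117, 93, 106, 146]
140 [108, 104, 105, 93, 94, 94, 94, 94, 96, 95, 95, 95, 93, 94, 97, 96, 97, 95, 96, 96, 98, 96, 98, 97, 97, 98, 98, 97, 97, 99, 100, 98, 101, 101, 101, 103, 95, 96, 105, 160]
col [[110, 127, 140], [109, 126, 139], [111, 127, 140], [110, 127, 140], [88, 109, 127], [74, 107, 138], [78, 110, 144], [78, 110, 145], [78, 112, 145], [79, 111, 146], [79, 112, 146], [78, 111, 145], [81, 113, 148], [81, 113, 147], [78, 111, 145], [80, 113, 147], [84, 109, 126], [84, 110, 126], [87, 112, 129], [89, 115, 132], [98, 126, 145], [102, 132, 153], [103, 134, 156], [104, 135, 157], [106, 138, 160], [108, 139, 160], [107, 139, 160], [108, 140, 162], [106, 137, 158], [108, 138, 161]]
```

```bash

python3 -m pendant '[[0,0.01,0.5,0],[0,0,0.3,0],[0,0,0.09,0],[0,0,0,0],[0,0,0,0]]'
python3 -m pendant '[[-0.08,0,0,0],[-0.05,0,0,0],[0,0,0,0],[0,0,0,0]]'; python3 to.py 45.6 62 .0445
```

```text
time: 21.35
eef_pos: [0.4382, -0.0549, 0.0467]
eef_rot: [0.072, 0.997, -0.0, 0.0]
ft_force: [0.0, 0.6, -4.2]
width: 0.0598
grip_force: 44.9
time: 21.68
eef_pos: [0.4434, -0.0557, 0.0465]
eef_rot: [0.072, 0.997, 0.0, 0.0]
ft_force: [0.2, -0.2, -4.2]
width: 0.0598
grip_force: 45.0
slicer now 45.941200721614486 56.937813133200706 z 0.04645259781099418
rows x,y,z [ 0.1266 -0.0082  0.0488] yaw rows to 171.56 0.02492116993712538 ft [ 0.1582 -0.1815 -4.1944] grip 0.05983865635037214 44.95004117488861
```

```bash

for i in 1 2 3; do python3 -m pendant '[[-0.015,0,0,0],[0,0,0,0]]' | grep -E 'eef_pos|ft'; done
```

```text
eef_pos: [0.4436, -0.0557, 0.0462]
ft_force: [-0.2, 0.5, -4.6]
eef_pos: [0.4443, -0.0557, 0.0461]
ft_force: [-0.0, 0.2, -5.2]
eef_pos: [0.4449, -0.0558, 0.0461]
ft_force: [-0.6, -0.4, -4.2]
```

```bash

for i in 1 2 ; do python3 -m pendant '[[-0.015,0,0,0],[0,0,0,0]]' | grep -E 'eef_pos|ft'; done
```

```text
eef_pos: [0.4455, -0.0559, 0.0461]
ft_force: [0.4, 0.9, -5.3]
eef_pos: [0.446, -0.056, 0.0461]
ft_force: [-0.1, 0.4, -4.4]
```

```bash

for i in 1 2 ; do python3 -m pendant '[[-0.015,0,0,0],[0,0,0,0]]' | grep -E 'eef_pos|ft'; done
```

```text
eef_pos: [0.4461, -0.056, 0.0461]
ft_force: [-1.7, 0.4, -4.1]
eef_pos: [0.4463, -0.056, 0.046]
ft_force: [-5.2, 2.1, -2.7]
```

```bash

python3 -m pendant '[[0.008,0,0.02,0],[0,0,0.02,0],[0,0,0,0],[0,0,0,0]]' | grep -E 'eef_pos|ft'
python3 -m pendant '[[0,0,0.015,0],[0,0,0,0],[0,0,0,0]]' | grep -E 'eef_pos|ft'; python3 stop.py | tail -2 | cut -c 60-150
```

```text
eef_pos: [0.4463, -0.0561, 0.0452]
ft_force: [-7.3, 1.0, 13.6]
eef_pos: [0.4463, -0.0561, 0.0451]
ft_force: [-8.4, 1.4, 25.2]
, 70, 75, 101, 143, 191, 217, 224, 214, 181, 147, 125, 127, 129, 130, 130, 130, 130, 130, 1
, 73, 77, 88, 130, 182, 220, 219, 209, 182, 151, 131, 126, 128, 129, 129, 130, 130, 130, 13
```

```bash

python3 -m pendant '[[0.01,0,-0.03,0],[0,0,0,0],[0,0,0,0]]' | grep -E 'eef_pos|ft'
python3 -m pendant '[[0,0,0,0],[0,0,0,0],[0,0,0,0],[0,0,0,0]]' 0.55
python3 -m pendant '[[0,0,-0.4,0],[0,0,-0.9,0],[0,0,-0.9,0],[0,0,-0.9,0],[0,0,-0.4,0]]' 0.55
python3 stop.py | tail -2
python3 - <<'E'
from h import *
s=env.get_state();im=np.ascontiguousarray(read_camera("wrist")[:,:,::-1]); cv2.imwrite("pics/w6.png",im)
print(im[80:200:3,275,0].tolist()); print(im[150,180:370:4,0].tolist())
E
```

```text
eef_pos: [0.4463, -0.0562, 0.0452]
ft_force: [-5.0, 0.2, 4.0]
time: 24.07
eef_pos: [0.4472, -0.056, 0.0451]
eef_rot: [0.072, 0.997, 0.0, 0.0]
ft_force: [-1.6, 0.2, -0.3]
width: 0.0717
grip_force: 0.0
time: 24.48
eef_pos: [0.4477, -0.0556, 0.1887]
eef_rot: [0.072, 0.997, 0.0, 0.002]
ft_force: [-0.1, -0.4, -0.3]
width: 0.0719
grip_force: 0.0
[87, 87, 88, 87, 85, 84, 85, 85, 85, 83, 79, 75, 72, 70, 69, 70, 76, 101, 141, 189, 216, 223, 213, 180, 146, 124, 126, 128, 129, 129, 129, 129, 128, 128, 128, 128, 127, 112, 94, 76, 73, 72, 71, 71, 71]
[84, 85, 86, 85, 85, 85, 85, 85, 85, 83, 80, 76, 74, 73, 72, 73, 76, 86, 128, 180, 219, 218, 208, 180, 150, 130, 125, 127, 129, 129, 129, 128, 128, 129, 130, 128, 124, 116, 96, 78, 69, 69, 70, 70, 70]
[107, 106, 106, 107, 107, 106, 78, 83, 82, 81, 82, 82, 81, 88, 127, 157, 158, 158, 158, 159, 161, 161, 161, 135, 139, 151, 157, 157, 152, 148, 146, 157, 170, 172, 152, 150, 156, 166, 166, 166]
[107, 103, 105, 104, 102, 109, 182, 185, 81, 108, 107, 105, 107, 175, 174, 153, 160, 160, 130, 151, 149, 162, 149, 155, 133, 161, 161, 138, 161, 157, 162, 160, 117, 188, 176, 104, 97, 164, 163, 164, 163, 164, 164, 164, 164, 164, 166, 163]
```

```bash

python3 -m pendant '[[0.4,0,0,0],[0.13,0.88,0,0],[0.13,0.88,0,0],[0.13,0.88,0,0],[0.13,0.88,0,0]]' 0.6 |tail -1
python3 -m pendant '[[0.13,0.88,0,0],[0.13,0.88,0,0],[0.13,0.88,0,0],[0.13,0.88,0,0],[0.13,0.88,0,0]]'|tail -1
python3 -m pendant '[[0,0,0,1],[0,0,0,1],[0,0,0,1],[0,0,0,1],[0,0,0,1]]'|tail -1
python3 -m pendant '[[0,0,0,1],[0,0,0,1],[0,0,0,1],[0,0,0,1],[0,0,0,0.4]]'|tail -1
python3 -m pendant '[[0,0,0,0]]'
python3 - <<'E'
from h import *
c=cam("wrist"); s=env.get_state(); im=np.ascontiguousarray(read_camera("wrist")[:,:,::-1]); cv2.imwrite("pics/w7.png",im)
R=Rn.from_quat(s['eef_rot']).as_matrix(); tl=lambda uv,z:(onplane(c,uv,z)-s['eef_pos'])@R*1e3
h=cv2.cvtColor(im,cv2.COLOR_BGR2HSV); print("table hsv",h[200,450],"at predicted",proj(c,[.437,.2666,.049]))
u,v=proj(c,[.437,.2666,.049])[0].astype(int)
print("loaf hsv",h[v,u-20:u+21:10].tolist())
m=((h[...,1]>h[v,u,1]*.75)&(h[...,2]>140)).astype(np.uint8); m[255:]=0
m=cv2.morphologyEx(cv2.morphologyEx(m,cv2.MORPH_CLOSE,np.ones((9,9))),cv2.MORPH_OPEN,np.ones((9,9)))
for k in cv2.findContours(m,0,2)[0]:
    if cv2.contourArea(k)>1500:
        r=cv2.minAreaRect(k); print(cv2.boundingRect(k),r, "tool mm",tl(cv2.boxPoints(r),.049)[:,:2].tolist())
ct=cam("top"); print("tumbler base",onplane(ct,[(142,229)],0))
E
```

```text
grip_force: 0.0
grip_force: 0.0
grip_force: 0.0
grip_force: 0.0
time: 26.33
eef_pos: [0.4295, 0.2663, 0.184]
eef_rot: [0.535, 0.845, -0.001, 0.0]
ft_force: [-0.4, -0.2, -0.9]
width: 0.0745
grip_force: 0.0
table hsv [ 19  57 211] at predicted [[281.3736 194.4348]]
loaf hsv [[18, 85, 220], [18, 85, 197], [19, 83, 220], [19, 82, 226], [20, 83, 223]]
(134, 175, 67, 54) ((167.0, 201.5), (53.0, 66.0), 90.0) tool mm [[14.933752239936403, -123.68096771300334], [14.940602225046305, -65.17627143006624], [-34.79888574179779, -68.0266287070798], [-34.816729941670715, -129.0741853930834]]
(255, 113, 53, 142) ((281.0, 183.49998474121094), (51.99999237060547, 140.99996948242188), -0.0) tool mm [[-60.79391413710838, -17.557056476327766], [68.11070693359028, -15.657217849496005], [68.10762214608314, 28.26587437263024], [-60.775059315125915, 31.551629805734013]]
tumbler base [[0.3598 0.4079 0.    ]]
```

```bash

python3 -m pendant '[[-0.3,0.165,0.8,0],[0,0,0.9,0],[0,0,0.9,0],[0,0,0.9,0],[0,0,0.53,0]]' 0.42|tail -6
python3 -m pendant '[[0,0,0,0],[0,0,0,0]]' |tail -6
python3 -m pendant '[[0,0,0,0],[0,0,0,0],[0,0,0,0],[0,0,0,0],[0,0,0,0]]' -1 45
python3 -m pendant '[[0,0,-0.1,0],[0,0,-0.4,0],[0,0,-0.8,0],[0,0,-0.9,0],[0,0,-0.9,0]]'
```

```text
time: 26.8
eef_pos: [0.4396, 0.2576, 0.0204]
eef_rot: [0.534, 0.846, -0.002, -0.001]
ft_force: [-0.3, 0.3, 0.2]
width: 0.0657
grip_force: 0.0
time: 26.97
eef_pos: [0.4399, 0.2583, 0.0229]
eef_rot: [0.534, 0.846, -0.002, -0.001]
ft_force: [0.2, -0.3, -0.5]
width: 0.0662
grip_force: 0.0
time: 27.38
eef_pos: [0.441, 0.2581, 0.0252]
eef_rot: [0.535, 0.845, 0.0, 0.0]
ft_force: [-1.6, -0.5, 8.9]
width: 0.0459
grip_force: 45.0
time: 27.8
eef_pos: [0.4402, 0.258, 0.1494]
eef_rot: [0.535, 0.845, -0.001, -0.0]
ft_force: [0.5, 0.4, -4.2]
width: 0.0456
grip_force: 45.0
```

```bash

python3 -m pendant '[[0,0,-0.3,-0.4],[0,0,-0.3,-1],[0,0,-0.3,-1],[0,0,0,-1],[0,0,0,-1]]'|tail -1
python3 -m pendant '[[0,0,0,-1],[0,0,0,-1],[0,0,0,-1],[0,0,0,-1],[0,0,0,-1]]'|tail -1
python3 -m pendant '[[0,0,0,0],[0,0,0,0]]'|tail -1
python3 to.py 140 78 .18;python3 to.py -47.2 55 .18
```

```text
grip_force: 45.0
grip_force: 45.0
grip_force: 45.0
slicer now 355.89144793965266 105.47898921253297 z 0.18408876646886513
rows x,y,z [-0.6896 -5.397   0.1022] yaw rows to 171.56 -0.004619959856033991 ft [-0.9051 -0.7412 -3.8746] grip 0.04554561820729637 44.997645020484924
slicer now 355.89144793965266 105.47898921253297 z 0.18408876646886513
rows x,y,z [ -1.2668 -10.0767   0.1022] yaw rows to 171.56 -0.004619959856033991 ft [-0.9051 -0.7412 -3.8746] grip 0.04554561820729637 44.997645020484924
```

```bash

python3 -m pendant '[[-0.11,-0.5,0,0],[-0.11,-0.85,0,0],[-0.11,-0.85,0,0],[-0.11,-0.85,0,0],[-0.11,-0.85,0,0]]'|tail -1
python3 -m pendant '[[-0.1,-0.85,0,0],[-0.05,-0.85,0,0],[0,-0.85,0,0],[0,-0.85,0,0],[0,-0.85,0,0]]'|tail -1
python3 -m pendant '[[-0.2,-0.85,0,0],[-0.2,-0.6,0,0],[0,-0.3,0,0],[0,0,0,0],[0,0,0,0]]'
python3 to.py -47.2 55 .085
```

```text
grip_force: 45.0
grip_force: 45.0
time: 30.05
eef_pos: [0.4273, -0.14, 0.184]
eef_rot: [0.074, 0.997, 0.0, 0.0]
ft_force: [0.6, 0.8, -3.3]
width: 0.0455
grip_force: 45.0
slicer now -39.84969391859491 60.462611988141525 z 0.18404732393175496
rows x,y,z [-0.1368 -0.1836  2.4762] yaw rows to 171.56 -0.010928763354783655 ft [ 0.6272  0.7553 -3.324 ] grip 0.045494274324921744 44.99825656414032
```

```bash

python3 -m pendant '[[-0.2,-0.18,0.5,0],[-0.21,0,0.8,0],[0,0,0.8,0],[0,0,0.35,0],[0,0,0,0]]'|tail -1
python3 -m pendant '[[0,0,0,0],[0,0,0,0]]'|tail -1
python3 to.py -47.2 44 .085
python3 - <<'E'
from h import *
c=cam("wrist"); s=env.get_state(); R=Rn.from_quat(s['eef_rot']).as_matrix(); im=np.ascontiguousarray(read_camera("wrist")[:,:,::-1]); cv2.imwrite("pics/w8.png",im)
tl=lambda uv,z:(onplane(c,uv,z)-s['eef_pos'])@R*1e3
p=[.493,-.1095,1.4235];C,S=np.cos(p[2]),np.sin(p[2])
pt=lambda x,y,z:[p[0]+(C*x-S*y)/1e3,p[1]+(S*x+C*y)/1e3,z]
ys=[128,122,116]
print("predicted rail px",[proj(c,pt(x,122,.034))[0].round(1).tolist() for x in(-77,-17.5,9.2,81.9)])
v=int(proj(c,pt(-47,122,.034))[0][1])
for r in (v-6,v,v+6): print(r,[(i,int(im[r,i,0])) for i in range(196,356,3)])
print("tool y of px at rail height",tl([(200,v),(350,v)],.034))
for r in (150,170,190): print(r,[(i,int(im[r,i,0])) for i in range(196,356,3)])
print("col",[(r,int(im[r,275,0])) for r in range(60,200,3)])
E
```

```text
grip_force: 45.0
grip_force: 45.0
slicer now -45.5555331663398 43.22562867583585 z 0.0869874460395726
rows x,y,z [ 0.0195 -0.041   0.0497] yaw rows to 171.56 0.039910497569688154 ft [ 0.3445 -0.9109 -3.7806] grip 0.04561402346674929 44.99813675880432
predicted rail px [[224.0, 97.0], [322.0, 97.4], [366.0, 97.6], [485.6, 98.1]]
91 [(196, 176), (199, 173), (202, 115), (205, 120), (208, 119), (211, 118), (214, 97), (217, 82), (220, 103), (223, 108), (226, 108), (229, 110), (232, 108), (235, 107), (238, 107), (241, 107), (244, 107), (247, 107), (250, 106), (253, 106), (256, 104), (259, 106), (262, 107), (265, 105), (268, 107), (271, 106), (274, 104), (277, 107), (280, 106), (283, 105), (286, 103), (289, 103), (292, 104), (295, 103), (298, 104), (301, 105), (304, 104), (307, 103), (310, 104), (313, 105), (316, 105), (319, 105), (322, 103), (325, 102), (328, 89), (331, 77), (334, 79), (337, 77), (340, 106), (343, 108), (346, 114), (349, 111), (352, 112), (355, 79)]
97 [(196, 173), (199, 175), (202, 113), (205, 122), (208, 118), (211, 118), (214, 111), (217, 86), (220, 105), (223, 110), (2
[... 3062 characters left out ...]
, 171), (322, 153), (325, 133), (328, 117), (331, 114), (334, 112), (337, 110), (340, 109), (343, 112), (346, 111), (349, 107), (352, 94), (355, 191)]
col [(60, 112), (63, 112), (66, 112), (69, 111), (72, 112), (75, 111), (78, 111), (81, 73), (84, 76), (87, 90), (90, 104), (93, 108), (96, 110), (99, 112), (102, 107), (105, 103), (108, 108), (111, 115), (114, 106), (117, 104), (120, 106), (123, 103), (126, 100), (129, 99), (132, 95), (135, 105), (138, 112), (141, 112), (144, 112), (147, 109), (150, 111), (153, 107), (156, 105), (159, 100), (162, 102), (165, 104), (168, 107), (171, 110), (174, 112), (177, 112), (180, 112), (183, 163), (186, 163), (189, 161), (192, 158), (195, 157), (198, 154)]
```

```bash
python3 - <<'E'
from h import *
c=cam("wrist"); im=cv2.imread("pics/w8.png"); s=env.get_state(); R=Rn.from_quat(s['eef_rot']).as_matrix()
p=[.493,-.1095,1.4235];C,S=np.cos(p[2]),np.sin(p[2])
pt=lambda x,y,z:[p[0]+(C*x-S*y)/1e3,p[1]+(S*x+C*y)/1e3,z]
print([proj(c,pt(x,129,.034))[0].round(1).tolist() for x in(-77,-17.5)],proj(c,pt(-47,135,.022)))
for r in (82,84,86,88): print(r,[(i,int(im[r,i,0])) for i in range(206,350,2)])
E
```

```text
[[224.3, 84.5], [323.1, 84.9]] [[274.145   75.8261]]
82 [(206, 83), (208, 84), (210, 82), (212, 83), (214, 77), (216, 79), (218, 104), (220, 124), (222, 126), (224, 129), (226, 128), (228, 127), (230, 106), (232, 82), (234, 72), (236, 72), (238, 75), (240, 77), (242, 74), (244, 75), (246, 75), (248, 75), (250, 74), (252, 73), (254, 74), (256, 73), (258, 74), (260, 74), (262, 74), (264, 75), (266, 73), (268, 75), (270, 75), (272, 76), (274, 76), (276, 77), (278, 76), (280, 74), (282, 75), (284, 78), (286, 80), (288, 81), (290, 79), (292, 76), (294, 78), (296, 79), (298, 80), (300, 80), (302, 78), (304, 78), (306, 79), (308, 79), (310, 79), (312, 79), (314, 81), (316, 107), (318, 124), (320, 125), (322, 128), (324, 126), (326, 123), (328, 97), (330, 75), (332, 76), (334, 76), (336, 77), (338, 75), (340, 74), (342, 73), (344, 75), (346, 78), (348, 78)]
84 [(206, 85), (208, 84), (210, 84), (212, 82), (214, 80), (216, 80), (218, 105), (220, 126), (222, 129), (224, 133), (226, 131), (228, 128), (230, 110), (232, 86), (234, 72), (236, 75), (238, 74), (240, 76), (242, 75), (244, 75), (246, 7
[... 1490 characters left out ...]
 (224, 106), (226, 98), (228, 98), (230, 98), (232, 97), (234, 96), (236, 96), (238, 97), (240, 96), (242, 97), (244, 96), (246, 95), (248, 96), (250, 95), (252, 96), (254, 96), (256, 95), (258, 97), (260, 96), (262, 96), (264, 96), (266, 97), (268, 95), (270, 96), (272, 94), (274, 94), (276, 96), (278, 93), (280, 96), (282, 94), (284, 95), (286, 94), (288, 96), (290, 94), (292, 95), (294, 95), (296, 95), (298, 94), (300, 95), (302, 95), (304, 95), (306, 94), (308, 95), (310, 95), (312, 95), (314, 95), (316, 97), (318, 96), (320, 94), (322, 98), (324, 112), (326, 121), (328, 96), (330, 75), (332, 78), (334, 77), (336, 78), (338, 76), (340, 104), (342, 105), (344, 109), (346, 115), (348, 96)]
```

```bash

python3 -m pendant '[[0,-0.015,0.4,0],[0,0,0.35,0],[0,0,0.2,0],[0,0,0,0],[0,0,0,0]]'| grep -E 'eef_pos|ft'
python3 -m pendant '[[-0.08,0,0,0],[-0.05,0,0,0],[0,0,0,0],[0,0,0,0]]'| grep -E 'eef_pos|ft'
python3 -m pendant '[[-0.015,0,0,0],[0,0,0,0]]' | grep -E 'eef_pos|ft'; python3 to.py -47.2 36 .047
```

```text
eef_pos: [0.4432, -0.1498, 0.0488]
ft_force: [0.1, -0.1, -4.3]
eef_pos: [0.4483, -0.1507, 0.0484]
ft_force: [-0.3, 0.0, -3.5]
eef_pos: [0.4485, -0.1507, 0.048]
ft_force: [0.5, -0.2, -3.6]
slicer now -47.299443013486325 37.97982337104856 z 0.04804464356069307
rows x,y,z [-0.0495  0.0023  0.0261] yaw rows to 171.56 0.029230542952911758 ft [ 0.5499 -0.201  -3.6216] grip 0.04550591147125877 44.99819576740265
```

```bash

for i in 1 2 3; do python3 -m pendant '[[-0.015,0,0,0],[0,0,0,0]]' | grep -E 'eef_pos|ft'; done
```

```text
eef_pos: [0.4491, -0.1507, 0.0479]
ft_force: [-0.0, -0.2, -3.4]
eef_pos: [0.4497, -0.1508, 0.0479]
ft_force: [0.5, -0.4, -3.9]
eef_pos: [0.4503, -0.1509, 0.0479]
ft_force: [0.0, -0.5, -4.0]
```

```bash

for i in 1; do python3 -m pendant '[[-0.015,0,0,0],[0,0,0,0]]' | grep -E 'eef_pos|ft'; done
```

```text
eef_pos: [0.4509, -0.151, 0.0479]
ft_force: [-1.0, -0.2, -3.6]
```

```bash

python3 -m pendant '[[-0.01,0,0,0],[0,0,0,0],[0,0,0,0]]' | grep -E 'eef_pos|ft'
python3 -m pendant '[[-0.005,0,0,0],[0,0,0,0],[0,0,0,0]]' | grep -E 'eef_pos|ft'
```

```text
eef_pos: [0.4512, -0.1511, 0.0479]
ft_force: [0.2, 0.0, -3.6]
eef_pos: [0.4514, -0.1511, 0.0479]
ft_force: [-0.2, 0.3, -3.9]
```

```bash

for i in 1 2; do python3 -m pendant '[[-0.012,0,0,0],[0,0,0,0]]' | grep -E 'eef_pos|ft'; done
```

```text
eef_pos: [0.452, -0.1511, 0.0479]
ft_force: [0.5, -0.3, -2.5]
eef_pos: [0.4525, -0.1512, 0.0479]
ft_force: [0.2, -0.9, -2.8]
```

```bash

for i in 1 2; do python3 -m pendant '[[-0.012,0,0,0],[0,0,0,0]]' | grep -E 'eef_pos|ft'; done;python3 stop.py | tail -2
```

```text
eef_pos: [0.4527, -0.1513, 0.0479]
ft_force: [-1.0, 0.1, -3.3]
eef_pos: [0.4528, -0.1513, 0.0479]
ft_force: [-1.9, 0.4, -2.7]
[62, 63, 63, 63, 63, 62, 62, 62, 62, 62, 61, 62, 63, 63, 64, 65, 65, 62, 59, 54, 47, 41, 40, 56, 76, 91, 87, 76, 67, 66, 66, 72, 85, 101, 107, 108, 109, 109, 108, 107, 109, 112, 117, 119, 120]
[63, 63, 64, 64, 63, 63, 63, 62, 62, 62, 62, 63, 63, 63, 61, 61, 61, 59, 54, 50, 46, 41, 41, 48, 61, 69, 79, 88, 89, 80, 70, 65, 69, 71, 68, 68, 70, 73, 91, 109, 117, 116, 114, 114, 114]
```

```bash

python3 -m pendant '[[0,0,0.02,0],[0,0,0,0],[0,0,0,0]]' | grep -E 'eef_pos|ft'
python3 -m pendant '[[0,0,0.02,0],[0,0,0,0],[0,0,0,0]]' | grep -E 'eef_pos|ft'
```

```text
eef_pos: [0.4528, -0.1514, 0.0472]
ft_force: [-3.2, -0.3, 2.7]
eef_pos: [0.4528, -0.1514, 0.0472]
ft_force: [-6.9, 1.2, 17.2]
```

```bash

python3 -m pendant '[[0.006,0,-0.025,0],[0,0,0,0],[0,0,0,0]]' | grep -E 'eef_pos|ft'
python3 -m pendant '[[0,0,0,0],[0,0,0,0],[0,0,0,0],[0,0,0,0]]' 0.25
python3 -m pendant '[[0,0,-0.4,0],[0,0,-0.9,0],[0,0,-0.9,0],[0,0,-0.9,0],[0,0,-0.7,0]]'
python3 -m pendant '[[0,-0.9,0,0],[0,-0.9,0,0],[0,-0.9,0,0],[0,-0.9,0,0],[0,-0.9,0,0]]'|tail -1
python3 -m pendant '[[0,0,0,0],[0,0,0,0],[0,0,0,0]]'|tail -1
python3 - <<'E'
from h import *
im=np.ascontiguousarray(read_camera("top")[:,:,::-1]); cv2.imwrite("pics/top9.png",im); sc=np.ascontiguousarray(read_camera("scene")[:,:,::-1]); cv2.imwrite("pics/scene9.png",sc)
cv2.imwrite("pics/w9.png",np.ascontiguousarray(read_camera("wrist")[:,:,::-1]))
p=[.493,-.1095,1.4235];C,S=np.cos(p[2]),np.sin(p[2])
def prof(cn,im,pts): return [int(v) for v in cv2.remap(im[...,0],*[a.astype(np.float32) for a in proj(cam(cn),pts).T],cv2.INTER_LINEAR).ravel()]
def pts(x,y,z): 
    x,y=np.broadcast_arrays(x,y); return np.c_[p[0]+(C*x-S*y)/1e3,p[1]+(S*x+C*y)/1e3,0*x+z]
ys=np.arange(-50,140,4.)
for cn,i in(("top",im),("scene",sc)):
    for x in (46,-47): print(cn,x,list(zip(ys.astype(int).tolist(),prof(cn,i,pts(x,ys,.0715)))))
xs=np.arange(-95,96,3.)
for y in(0,100): print("top across y",y,list(zip(xs.astype(int).tolist(),prof("top",im,pts(xs,y,.0715)))))
E
python3 stop.py | tail -4|cut -c 50-160
```

```text
eef_pos: [0.4528, -0.1514, 0.0472]
ft_force: [-3.4, 0.8, -1.0]
time: 34.57
eef_pos: [0.4537, -0.1513, 0.0474]
eef_rot: [0.072, 0.997, 0.0, 0.0]
ft_force: [0.3, -0.1, -1.0]
width: 0.0581
grip_force: 0.0
time: 34.98
eef_pos: [0.4535, -0.1509, 0.2018]
eef_rot: [0.072, 0.997, 0.0, 0.001]
ft_force: [-0.3, -0.1, 0.4]
width: 0.0581
grip_force: 0.0
grip_force: 0.0
grip_force: 0.0
top 46 [(-50, 65), (-46, 67), (-42, 67), (-38, 62), (-34, 92), (-30, 178), (-26, 196), (-22, 162), (-18, 146), (-14, 140), (-10, 137), (-6, 133), (-2, 134), (2, 142), (6, 152), (10, 151), (14, 147), (18, 141), (22, 137), (26, 140), (30, 142), (34, 143), (38, 144), (42, 141), (46, 132), (50, 135), (54, 138), (58, 140), (62, 146), (66, 152), (70, 150), (74, 145), (78, 143), (82, 143), (86, 139), (90, 138), (94, 140), (98, 142), (102, 143), (106, 145), (110, 148), (114, 106), (118, 67), (122, 68), (126, 67), (130, 69), (134, 67), (138, 65)]
top -47 [(-50, 90), (-46, 101), (-42, 100), (-38, 94), (-34, 130), (-30, 201), (-26, 176), (-22, 151), (-18, 149), (-14, 133), (-10, 130), (-6, 141), (-2, 146), (2, 149), (6, 152), 
[... 2682 characters left out ...]
), (28, 149), (31, 144), (34, 142), (37, 143), (40, 154), (43, 146), (46, 143), (49, 150), (52, 152), (55, 148), (58, 139), (61, 143), (64, 147), (67, 147), (70, 139), (73, 107), (76, 98), (79, 165), (82, 187), (85, 136), (88, 92), (91, 73), (94, 115)]
, 157, 136, 111, 107, 112, 108, 111, 121, 125, 140, 160, 171, 170, 169, 169, 170, 170, 169, 167, 168, 175, 180,
, 158, 135, 118, 116, 115, 116, 119, 123, 135, 156, 174, 182, 177, 169, 164, 163, 164, 169, 172, 174, 174, 174,
74, 71, 69, 71, 76, 102, 143, 192, 219, 224, 209, 172, 136, 111, 106, 101, 101, 100, 98, 98, 98, 100, 99, 99, 1
75, 74, 73, 72, 74, 81, 112, 148, 177, 179, 180, 177, 175, 178, 176, 174, 178, 176, 172, 171, 170, 174, 183, 17
```

```bash
python3 stop.py | awk 'NR==1||NR==8{print}'; python3 - <<'E'
from h import *
a=cv2.imread("pics/top0.png");b=cv2.imread("pics/top9.png"); d=(cv2.absdiff(a,b).max(2)>40).astype(np.uint8); d=cv2.morphologyEx(d,cv2.MORPH_OPEN,np.ones((3,3)))
n,l,st,ce=cv2.connectedComponentsWithStats(d); print(st[1:][st[1:,4]>15].tolist())
s=env.get_state(); print(s["time"],s["eef_pos"])
E
```

```text
ys [-70, -68, -66, -64, -62, -60, -58, -56, -54, -52, -50, -48, -46, -44, -42, -40, -38, -36, -34, -32, -30, -28, -26, -24, -22, -20, -18, -16, -14, -12, -10, -8, -6, -4, -2, 0, 2, 4, 6, 8, 10, 12, 14, 16, 18]
[190, 191, 192, 192, 192, 192, 192, 192, 190, 180, 158, 134, 118, 116, 115, 116, 119, 123, 135, 157, 174, 183, 177, 169, 164, 164, 163, 168, 172, 175, 175, 174, 175, 174, 174, 175, 175, 174, 173, 174, 175, 177, 176, 175, 174]
[[350, 151, 210, 164, 8678], [433, 153, 4, 5, 18], [436, 159, 4, 6, 21], [269, 171, 55, 62, 1606], [410, 185, 4, 6, 22], [163, 203, 44, 29, 562], [267, 233, 12, 6, 56], [297, 238, 12, 6, 54], [505, 244, 8, 6, 36], [335, 255, 10, 15, 88], [328, 259, 6, 7, 29], [334, 259, 44, 59, 1078], [529, 289, 31, 75, 602], [435, 290, 8, 7, 32], [429, 300, 7, 5, 24], [466, 305, 17, 14, 100], [445, 307, 11, 5, 41], [385, 311, 25, 11, 177], [358, 318, 22, 11, 171], [436, 320, 4, 5, 18], [481, 320, 5, 17, 62], [327, 329, 7, 6, 33], [297, 331, 14, 4, 54], [428, 334, 15, 31, 313], [450, 339, 19, 31, 138], [444, 340, 5, 5, 19], [536, 340, 5, 9, 28], [322, 346, 3, 8, 24], [447, 348, 5, 4, 18], [486, 356, 9, 11, 69], [501, 367, 53, 39, 732], [390, 374, 57, 46, 1194], [285, 381, 92, 12, 654], [261, 382, 8, 8, 35], [480, 383, 17, 21, 174], [457, 384, 7, 10, 46], [443, 390, 6, 4, 22], [465, 390, 4, 4, 16], [454, 396, 15, 24, 135], [506, 401, 5, 4, 17]]
35.9 [ 0.4277 -0.3283  0.1996]
```

```bash
python3 -c "
from station import job; print(job.finish_job())"
```

```text
the job is handed in; nothing more can be done
None
```

I handed the job in at about 36 s. The dial went clockwise to its stop and back four clicks, and both loaves are in their lanes with their ends touching the white stop. Once, while turning the dial, the fingers slipped off the bar and pressed on it with about 43 N before I re-gripped.

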